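# Set out the junction-box wiring station

### The arm

A 6-joint arm with a two-finger parallel gripper is mounted at the origin on the work surface. World frame = base frame: x ahead of the robot, y to its left, z up, the work surface at z = 0. Lengths are in mm, angles in rad, forces in N, time in s.
With the tool pointing down it reaches from about 250 to 725 mm from the base axis. Payload 9.7 kg.
Tool frame: the origin (TCP) lies at the very end of the fingers, on their centre line; the grasp point (between the pads) lies 19 mm behind it (bot.grip_point_offset is the distance from the TCP to the grasp point, in mm); z points along the fingers, y is the line along which they close (so a half turn about z gives the same grasp; the last joint's range is limited). The gripper opens to 85 mm and grips with 20 to 120 N. Pads are 22 mm wide; open, the fingers measure 114 mm over their backs; the gripper's body (76 mm by 85 mm) begins 54 mm behind the grasp point. The pads swing forward as they close: fully open they stand 13 mm farther back than shut.
Start: joints at [-1.291, 0.087, 0.176, 1.66, 0, 1.571], TCP at [151.887, -528.609, 231.284] pointing down, gripper open.
Joint ranges: [-3.13, 3.13], [-0.85, 1.81], [-1.15, 1.24], [-2.2, 2.28], [-1.44, 1.52], [-3.14, 3.14]. Speed limits (rad/s): [2.22, 2.22, 2.57, 3.14, 3.14, 3.14].

### API

Orientations are given as a rotation vector (axis times angle).
In Python, from station import status, viewer, bot gives the robot as it stands.
- The arm moves only by the shell command python3 -m inch 'ROWS' [FORCE]. ROWS is JSON, a list of rows, each an object of numbers: "ax", "ay", "az": the turn, a rotation vector about the tool's x, y, z normalised to -1 to 1, where 1 is 0.1 rad; "x", "y", "z": the shift along the tool's x, y, z normalised to -1 to 1, where 1 is 0.02 m; "gripper": the opening, from -1 (shut) to 1 (fully open). A call has 1 to 8 rows; each row shifts and turns the commanded pose from where the row before left it, along the tool's axes as they then stand; what a row does not reach is not made up. A row lasts 1/12 s, in which the tool goes at most 41.7 mm and 7.16 degrees, less where a joint would pass 70% of its speed; a pose out of reach is approached as far as the arm can. A call with a number of a shift or a turn outside -1 to 1 is refused whole. A call with a gripper value outside its range is refused whole. The fingers move at their own pace and stop on an object; FORCE is the grip in N (left out, the last holds). Time passes only in rows, so rows that do not move let the fingers close. It gives the time, the measured TCP pose, the force, the opening and the grip force at its end, in the units of the state.
- status.get_state(): the state, without advancing time (a new reading comes with each control period).
- viewer.get_image(name): name is "scene" or "top"; returns the picture (384x512x3 uint8, red, green, blue); there is no depth.
- viewer.calibration(name): a dict with "camera_matrix" (3x3 intrinsics, pixels), "xyz" and "rotation" of the camera in the world. Camera axes: x right, y up, looking along -z (the intrinsics and any distortion apply to the point x, -y, -z); pixel columns grow to the right and rows downward; lengths in mm; the calibration is good to about 2 mm. A picture is of the moment at which its call begins. calibration takes no time and is no camera call.
- bot.job_done(): hands the job in; it is judged then, once.
The state is a dict: "t": time; "qpos": joint angles; "joint_vel": joint speeds; "tau": joint torques, N m; "position": TCP position; "tcp_rot": TCP orientation; "wrist_force": force on the tool from outside, world axes, zero at the start; "torque": the same for the moment, N m; "opening": finger opening in mm; "gripper_force": force on a finger pad.
Only numpy, scipy, OpenCV 4.12 (cv2) and the standard library are available. Lean on these libraries where they do the work, as an engineer would, in place of code of your own. Each camera call takes 0.05 s, during which the arm holds its last target. There are 200 camera calls.

### The job

Set this wiring station out for the next trainee: unscrew the round cover of the junction box and lay it down flat on the bench, off the board; put every loose porcelain connector into the open box; and slide both square steel wall plates along the bench, without picking them up, until each lies wholly on the grey mat. Leave the pliers, screwdriver, multimeter and plug shell where they are.

Things in the scene. Friction and masses are not known exactly. Their poses are not given: they have to be found in the camera images.
- jbox: Fixed practice board (plywood 220 x 200 x 18 mm, flat on the bench) with a round cast-metal junction box on its middle, 110 mm across up to 42 mm above the bench. Place and yaw vary. Origin: centre of the board's underside; z up. Four grey conduit stubs, 20 mm thick, axes 32 mm above the bench, run from the box to the board's edges.
- jbox_mouth (a point): Centre of the junction box's round mouth, at rim height, 76 mm above the bench, on the thread's axis. The mouth is 72 mm across, the inner floor 52 mm below the rim, with a brass earth stud (12 mm across, 12 mm high) on its middle. The neck under the rim, 82 mm across and 34 mm high, carries a coarse outside thread.
- cover_mid (a point): Screwed metal cover of the junction box: a round cap, 105 mm across and 37 mm high, with a round hub on top; 65 mm high in all, 0.28 kg. This point is on its axis half-way up, 32.5 mm above its lower edge. Screwed down, its lower edge is 44 mm, the cap's flat top face 81 mm and the hub's top 109 mm above the bench. z axis: out of the hub.
- cover_hub (a point): Middle of the cover's ribbed hub (54 mm across, 28 mm high, 18.5 mm above cover_mid): grip it here from above. Right-hand thread: turn anticlockwise seen from above; it rises 21 mm a turn and lifts off after one full turn (0.3 rad more or less; a little over does no harm). Not tight; stays where left between turns. A straight pull does not take it off.
- mat_mid (a point): Thin grey mat, 240 x 240 mm, lying on the bench (1 mm, no step to speak of: things slide onto it freely); this is its middle, at bench height; x and y along its sides. Its place and yaw vary.
- conn0_mid (a point): White porcelain two-pole connector, 34 x 20 x 15 mm (along its x, y, z), 30 g, lying loose on the bench; this point is its centre. There are two to four; absent ones read None.
- conn1_mid (a point): White porcelain two-pole connector, 34 x 20 x 15 mm (along its x, y, z), 30 g, lying loose on the bench; this point is its centre. There are two to four; absent ones read None.
- conn2_mid (a point): White porcelain two-pole connector, 34 x 20 x 15 mm (along its x, y, z), 30 g, lying loose on the bench; this point is its centre. There are two to four; absent ones read None.
- conn3_mid (a point): White porcelain two-pole connector, 34 x 20 x 15 mm (along its x, y, z), 30 g, lying loose on the bench; this point is its centre. There are two to four; absent ones read None.
- plate0_mid (a point): Square steel blank wall plate, 86 x 86 x 14 mm, 0.15 kg, lying flat on the bench, too wide to grip across; this point is its centre, x and y along its sides. It slides easily, and can be pushed along with the fingertips against its edge.
- plate1_mid (a point): Square steel blank wall plate, 86 x 86 x 14 mm, 0.15 kg, lying flat on the bench, too wide to grip across; this point is its centre, x and y along its sides. It slides easily, and can be pushed along with the fingertips against its edge.
- pliers: Bystander: pliers with orange handles, 180 mm long, lying flat beyond the work; to be left alone. Origin near the joint.
- driver: Bystander: orange-handled screwdriver, 200 mm long, lying beyond the work; to be left alone.
- meter: Bystander: yellow multimeter, 150 x 78 x 43 mm, lying to the right of the mat; to be left alone. Origin: centre of its underside.
- shell: Bystander: clear plug shell, 52 mm across and 62 mm high, standing in front of the mat towards the robot; to be left alone. Origin: centre of its underside.

How it is judged (in metres and radians):
On the way:
1. the cover is unscrewed and lifted clear of the junction box (horizontal distance between cover_mid and jbox_mouth above 0.09 m), for 0.2 s.
At the end, for the whole second after the job is handed in: Cover flat (0.15 rad, either way up) on the bench, off the board (centre below 40 mm, over 90 mm from the mouth's axis); every connector in the box, centre below the rim; each plate flat, its centre at least 40 mm inside the mat's edges; all released and at rest (height (world z) of cover_mid below 0.04 m and (angle between cover_mid's own z axis and vertical below 0.15 rad or angle between cover_mid's own z axis and vertical above 2.99 rad) and horizontal distance between cover_mid and jbox_mouth above 0.09 m and horizontal distance between each of conn0_mid, conn1_mid, conn2_mid, conn3_mid and jbox_mouth below 0.037 m and z of each of conn0_mid, conn1_mid, conn2_mid, conn3_mid in the frame of jbox below 0.076 m and x of plate0_mid in the frame of mat_mid between -0.08 and 0.08 m and y of plate0_mid in the frame of mat_mid between -0.08 and 0.08 m and height (world z) of each of plate0_mid, plate1_mid below 0.014 m and x of plate1_mid in the frame of mat_mid between -0.08 and 0.08 m and y of plate1_mid in the frame of mat_mid between -0.08 and 0.08 m and linear speed of each of cover, conn0, conn1, conn2, conn3, plate0, plate1 below 0.03 m/s); the robot touches nothing.
It fails at once if the pliers is moved more than 30 mm (distance of pliers from where it was at the start of the episode above 0.03 m).
It fails at once if the screwdriver is moved more than 30 mm (distance of driver from where it was at the start of the episode above 0.03 m).
It fails at once if the multimeter is moved more than 30 mm (distance of meter from where it was at the start of the episode above 0.03 m).
It fails at once if the plug shell is moved more than 30 mm (distance of shell from where it was at the start of the episode above 0.03 m).
It fails at once if a wall plate is lifted off the bench (its centre more than 30 mm up) (height (world z) of any of plate0_mid, plate1_mid above 0.03 m).
Of conn0, conn1, conn2, conn3 only 2 to 4 are there at a start; the rules pass over those that are not, and their reading is None.
At some moment in a run one of plate0, plate1, conn0, conn1, conn2, conn3 may be knocked a few centimetres aside while the robot is not near it.
Once in a run the grip may slacken for a moment while it holds something.
It also fails if it takes over 210 s, if anything falls off the work surface, if the arm or the gripper's body presses on something with over 40 N, if the wrist force passes 120 N, or if a joint passes its speed limit or range.

## Working session

There is one attempt and no reset: what is moved stays moved. The work goes in short steps, Python scripts to look and compute and a shell command to move; the robot and the scene stay as the last step left them, time stands still between calls to the robot, and variables do not carry over. Pictures are saved under pics/ and viewed, at most 14 in all, crops included, and the job is handed in when it is done.

```bash
ls; mkdir -p pics; python3 - <<'E'
from station import status, viewer, bot
import cv2,numpy as np
print(status.get_state())
for n in("scene","top"):
    print(n,viewer.calibration(n))
    im=viewer.get_image(n)
    cv2.imwrite(f"pics/{n}0.png",cv2.resize(im[:,:,::-1],(800,600),interpolation=cv2.INTER_CUBIC))
E
```

```text
pics
{'t': 0.0, 'qpos': array([-1.29102968e+00,  8.74650781e-02,  1.75122390e-01,  1.65979082e+00,
        2.91700828e-06,  1.57079033e+00]), 'joint_vel': array([ 0.00208455, -0.00041351,  0.00140562, -0.0002189 ,  0.00042905,
        0.00058395]), 'tau': array([-1.12739239e-03, -5.20392931e+01,  4.64798212e+01,  1.63098442e-02,
       -9.06176723e-06, -1.04272362e-05]), 'position': array([ 151.80979631, -528.39553604,  230.57428925]), 'tcp_rot': array([-3.10959351e+00, -4.37849304e-01,  2.88195161e-04]), 'wrist_force': array([-0.44295309,  0.30266966,  0.31319071]), 'torque': array([ 0.05123507,  0.04605118, -0.0067261 ]), 'gripper_force': 0.0, 'opening': 85.26415691739285}
scene {'camera_matrix': array([[479.56917655,   0.        , 258.4697285 ],
       [  0.        , 479.56917655, 192.3724989 ],
       [  0.        ,   0.        ,   1.        ]]), 'xyz': array([1031.10611153,  448.04866961, 1093.76712928]), 'rotation': array([0.29062923, 0.71954912, 2.28475705])}
top {'camera_matrix': array([[412.0296494 ,   0.        , 257.44885849],
       [  0.        , 412.0296494 , 187.14759875],
       [  0.        ,   0.        ,   1.        ]]), 'xyz': array([ 298.67270321,  -60.41451592, 1224.75174905]), 'rotation': array([ 0.15553231, -0.16939666, -1.69705457])}
```

View pics/top0.png

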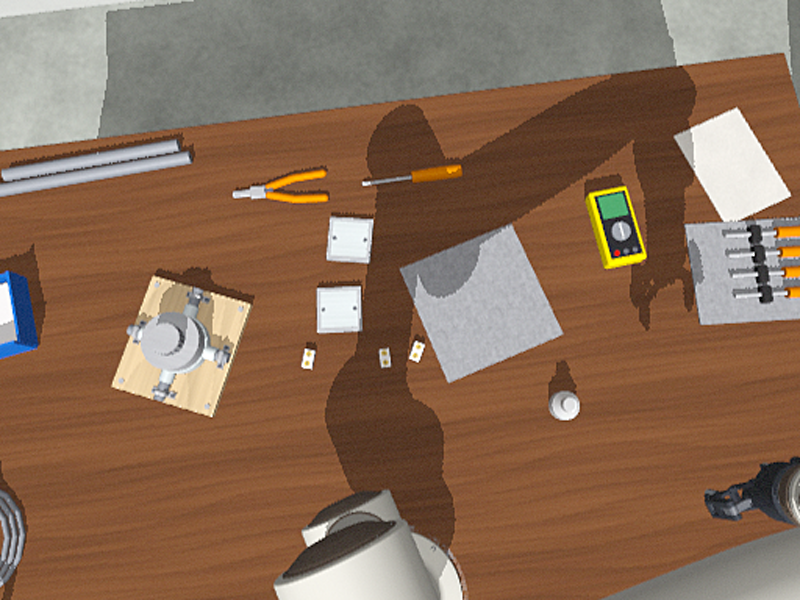

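View pics/scene0.png

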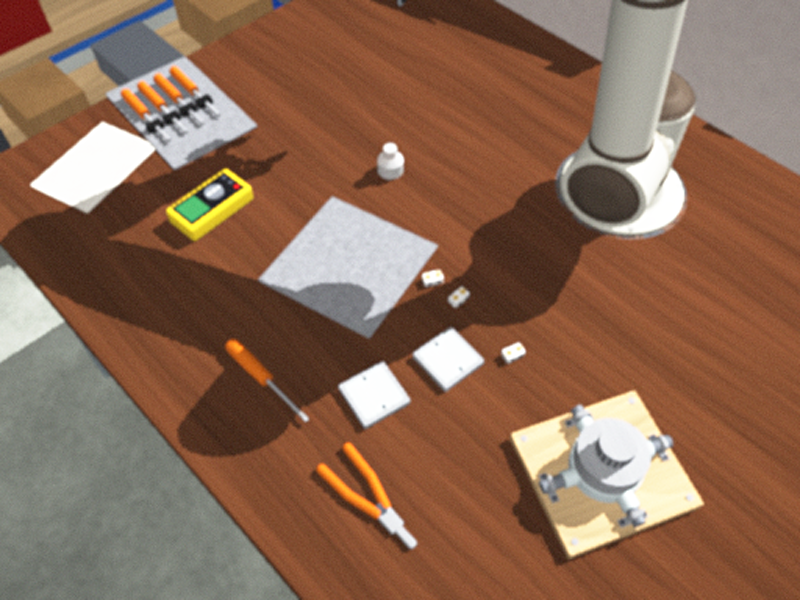

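The pictures show three connectors, at top-view (308,358), (385,358) and (417,350). The plates are at (350,240) and (340,310), the mat is centred near (482,303), and the cover hub is near (167,338). I'll refine these with code.

```bash
cat > h.py <<'E'
from station import status, viewer, bot
import cv2, numpy as np
from scipy.spatial.transform import Rotation as R
def px2w(n,u,v,z):
    "native pixel -> world point at height z (mm)"
    c=viewer.calibration(n); K=c["camera_matrix"]; r=R.from_rotvec(c["rotation"]).as_matrix()
    d=np.linalg.inv(K)@[u,v,1]; d=r@[d[0],-d[1],-d[2]]
    return c["xyz"]+d*(z-c["xyz"][2])/d[2]
def v2w(n,u,v,z): return px2w(n,(u+.5)/1.5625-.5,(v+.5)/1.5625-.5,z)  # from the 800x600 view
def w2px(n,p):
    c=viewer.calibration(n); q=R.from_rotvec(c["rotation"]).inv().apply(np.array(p,float)-c["xyz"])
    w=c["camera_matrix"]@[q[0],-q[1],-q[2]]; return w[:2]/w[2]
def blobs(n,z_big=14,z_small=15,lo=150):
    "white things on the bench: rectangles in world mm"
    im=viewer.get_image(n); hsv=cv2.cvtColor(im,cv2.COLOR_RGB2HSV)
    m=((hsv[...,1]<70)&(hsv[...,2]>lo)).astype(np.uint8)
    out=[]
    for c in cv2.findContours(m,cv2.RETR_EXTERNAL,cv2.CHAIN_APPROX_NONE)[0]:
        a=cv2.contourArea(c)
        if a<20 or a>4000: continue
        z=z_big if a>300 else z_small
        w=np.array([px2w(n,*p[0],z)[:2] for p in c],np.float32)
        (x,y),(l,s),an=cv2.minAreaRect(w)
        if l<s: l,s,an=s,l,an-90
        out.append((round(float(x)),round(float(y)),round(float(l)),round(float(s)),round((an+90)%180-90)))
    return im,out
def tool():
    s=status.get_state(); return s
E
python3 - <<'E'
from h import *
for n in("top","scene"):
    im,o=blobs(n)
    print(n)
    for b in o:
        if 200<b[0]<760 and -450<b[1]<450: print(b)
    if n=="top": top=im
    else: sc=im
f=lambda L,z,n="top":[print(n,z,v2w(n,*p,z)[:2].round()) for p in L]
print("mat");f([(401,269),(513,225),(563,334),(449,382)],1)
f([(334,198),(437,246),(369,336),(260,280)],1,"scene")
print("board");f([(154,276),(252,301),(212,416),(112,386)],18)
f([(512,434),(637,391),(703,503),(570,557)],18,"scene")
print("shell");f([(564,405)],62);f([(390,148)],62,"scene")
print("meter");f([(585,190),(627,185),(648,262),(606,269)],43)
a=top[165:265,60:300]; cv2.imwrite("pics/c1.png",cv2.resize(a[:,:,::-1],None,fx=3.33,fy=3.33,interpolation=cv2.INTER_CUBIC))
a=sc[230:370,320:460]; cv2.imwrite("pics/c2.png",cv2.resize(a[:,:,::-1],None,fx=4,fy=4,interpolation=cv2.INTER_CUBIC))
E
```

```text
top
(295, -356, 52, 49, 79)
(428, -38, 32, 18, -7)
(445, 106, 36, 20, -17)
(432, -99, 36, 20, -28)
(494, 347, 163, 153, 18)
(531, 38, 89, 83, -5)
(666, 2, 90, 85, -12)
scene
(599, 382, 75, 40, -24)
(582, 293, 25, 13, 12)
(540, 254, 80, 75, -23)
(668, 1, 89, 89, 78)
(447, 106, 39, 27, -15)
(533, 38, 90, 88, 85)
(432, -37, 38, 24, -3)
(434, -98, 38, 29, -30)
(286, -367, 98, 54, 46)
mat
top 1 [597. -91.]
top 1 [ 656. -323.]
top 1 [ 429. -381.]
top 1 [ 367. -152.]
scene 1 [ 429. -376.]
scene 1 [ 369. -150.]
scene 1 [596. -91.]
scene 1 [ 657. -317.]
board
top 18 [642. 383.]
top 18 [568. 200.]
top 18 [362. 291.]
top 18 [442. 472.]
scene 18 [563. 205.]
scene 18 [361. 295.]
scene 18 [443. 473.]
scene 18 [646. 387.]
shell
top 62 [ 297. -344.]
scene 62 [ 297. -355.]
meter
top 43 [ 695. -464.]
top 43 [ 694. -546.]
top 43 [ 538. -554.]
top 43 [ 535. -473.]
```

View pics/c1.png

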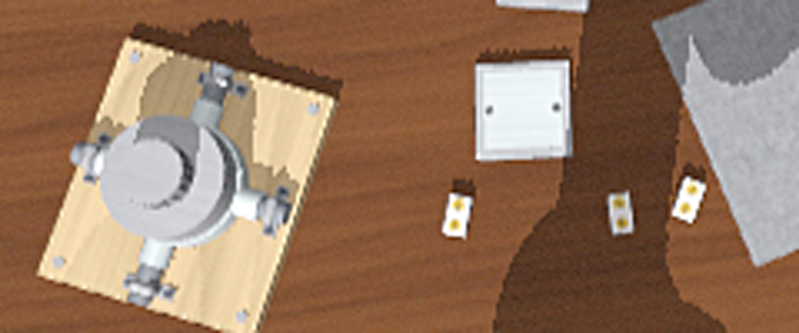

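View pics/c2.png

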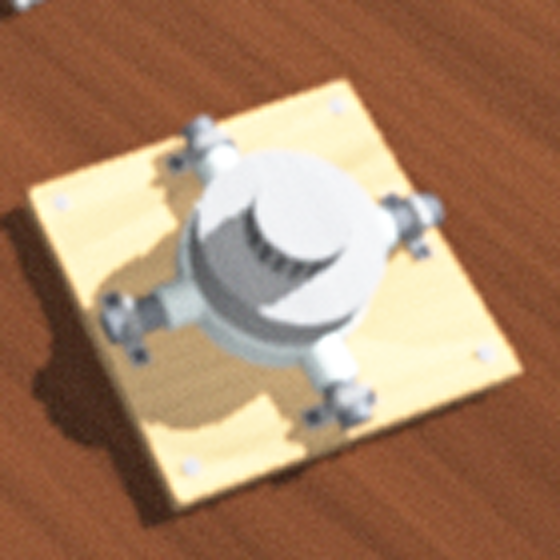

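```bash
cat >> h.py <<'E'
def go(x,y,z):
    "shift to world point in tool units (1 = 20 mm), plus state summary"
    s=status.get_state(); r=R.from_rotvec(s["tcp_rot"]); X=r.as_matrix()[:,0]
    d=r.inv().apply(np.array([x,y,z])-s["position"])/20
    print("units",d.round(2),"pos",s["position"].round(1),"yaw",np.degrees(np.arctan2(X[1],X[0])).round(1),"q",s["qpos"].round(2),"F",s["wrist_force"].round(1),"open",s["opening"].__round__(1),"t",round(s["t"],1))
E
python3 - <<'E'
from h import *
print(px2w("scene",320+302/4-.4,230+212/4-.4,109),px2w("top",106.5,216.3,109))
c=(503,338)
for n in("scene","top"): print(w2px(n,(*c,109)),w2px(n,(*c,81)))
for p in [(362,184),(462,172),(234,194),(327,170),(327,198)]: print(v2w("top",*p,10).round())
go(503,338,231)
E
python3 -m inch '[{"az":1,"x":1,"y":-1},{"az":1,"x":1,"y":-1},{"az":1,"x":1,"y":-1},{"x":1,"y":-1},{"x":1,"y":-1},{"x":1,"y":-1},{"x":1,"y":-1},{"x":1,"y":-1}]'
python3 -c "
from h import *
go(503,338,231)"
```

```text
[504.01480365 337.39256203 109.        ] [501.43767075 333.71745562 109.        ]
[395.60059635 282.48893249] [392.69460157 287.67603165]
[104.89926963 215.942965  ] [108.57727104 217.27764451]
[778. -37.  10.]
[ 776. -238.   10.]
[791. 219.  10.]
[817.  29.  10.]
[758.  36.  10.]
units [ 2.884e+01 -3.679e+01  2.000e-02] pos [ 151.8 -528.5  230.8] yaw 16.0 q [-1.29  0.09  0.18  1.66  0.    1.57] F [-0.2 -0.7 -0. ] open 85.4 t 0.2
units [ 2.884e+01 -3.679e+01  2.000e-02] pos [ 151.8 -528.5  230.8] yaw 16.0 q [-1.29  0.09  0.18  1.66  0.    1.57] F [-0.2 -0.7 -0. ] open 85.4 t 0.2validation failed for argument at $[0]...
```

```bash
python3 -m inch '[{"ax":0,"ay":0,"az":1,"x":0.9,"y":-1,"z":0,"gripper":1}]'; echo; python3 -m inch --help
```

```text
t: 0.28
position: [162.7, -506.3, 229.9]
tcp_rot: [-3.128, -0.282, 0.001]
wrist_force: [0.4, -0.6, 0.5]
opening: 85.2
gripper_force: 0.0
invalid input: not JSON, or not a number
```

```bash
python3 -m inch '[{"ax":0,"ay":0,"az":0.9,"x":0.5,"y":-1,"z":0,"gripper":1},{"ax":0,"ay":0,"az":0.9,"x":0.5,"y":-1,"z":0,"gripper":1},{"ax":0,"ay":0,"az":0,"x":0.5,"y":-1,"z":0,"gripper":1},{"ax":0,"ay":0,"az":0,"x":0.5,"y":-1,"z":0,"gripper":1},{"ax":0,"ay":0,"az":0,"x":0.5,"y":-1,"z":0,"gripper":1},{"ax":0,"ay":0,"az":0,"x":0.5,"y":-1,"z":0,"gripper":1},{"ax":0,"ay":0,"az":0,"x":0.5,"y":-1,"z":0,"gripper":1},{"ax":0,"ay":0,"az":0,"x":0.5,"y":-1,"z":0,"gripper":1}]'; python3 -c "
from h import *
go(503,337,200)"
```

```text
t: 0.95
position: [238.4, -341.1, 231.2]
tcp_rot: [-3.142, 0.001, -0.0]
wrist_force: [-0.4, 1.6, -0.2]
opening: 85.6
gripper_force: 0.0
units [ 13.22 -33.91   1.56] pos [ 238.4 -341.1  231.2] yaw -0.0 q [-0.96 -0.23 -0.12  1.68  0.    2.18] F [-0.4  1.6 -0.2] open 85.6 t 0.9
```

```bash
for i in 1 2 3 4; do python3 -m inch '[{"ax":0,"ay":0,"az":0,"x":0.4,"y":-1,"z":0,"gripper":1},{"ax":0,"ay":0,"az":0,"x":0.4,"y":-1,"z":0,"gripper":1},{"ax":0,"ay":0,"az":0,"x":0.4,"y":-1,"z":0,"gripper":1},{"ax":0,"ay":0,"az":0,"x":0.4,"y":-1,"z":0,"gripper":1},{"ax":0,"ay":0,"az":0,"x":0.4,"y":-1,"z":0,"gripper":1},{"ax":0,"ay":0,"az":0,"x":0.4,"y":-1,"z":0,"gripper":1},{"ax":0,"ay":0,"az":0,"x":0.4,"y":-1,"z":0,"gripper":1},{"ax":0,"ay":0,"az":0,"x":0.4,"y":-1,"z":0,"gripper":1}]'|grep pos;done; python3 -c "
from h import *
go(503,337,150)"
```

```text
position: [302.3, -181.2, 231.3]
position: [366.3, -21.1, 231.3]
position: [429.6, 58.2, 235.0]
position: [483.2, 139.8, 249.8]
units [ 3.03 -8.72  6.14] pos [483.2 139.8 249.8] yaw 12.1 q [ 0.21 -0.02  0.1   1.69  0.13  3.14] F [ 0.5  0.3 -0.2] open 85.7 t 3.6
```

```bash
cat >> h.py <<'E'
def turn(yaw_deg,tilt=0):
    "rotvec in units 0.1 rad, tool axes, to straight down at yaw (tilt about tool y, deg)"
    s=status.get_state(); r=R.from_rotvec(s["tcp_rot"])
    t=R.from_euler("z",yaw_deg,degrees=True)*R.from_euler("x",180,degrees=True)*R.from_euler("y",tilt,degrees=True)
    print("turn",((r.inv()*t).as_rotvec()/.1).round(2))
E
python3 -c "
from h import *
turn(50)"
```

```text
turn [-1.23 -0.41 -6.61]
```

```bash
python3 -m inch '[{"ax":-0.15,"ay":-0.05,"az":-0.83,"x":0,"y":0,"z":0,"gripper":1},{"ax":-0.15,"ay":-0.05,"az":-0.83,"x":0,"y":0,"z":0,"gripper":1},{"ax":-0.15,"ay":-0.05,"az":-0.83,"x":0,"y":0,"z":0,"gripper":1},{"ax":-0.15,"ay":-0.05,"az":-0.83,"x":0,"y":0,"z":0,"gripper":1},{"ax":-0.15,"ay":-0.05,"az":-0.83,"x":0,"y":0,"z":0,"gripper":1},{"ax":-0.15,"ay":-0.05,"az":-0.83,"x":0,"y":0,"z":0,"gripper":1},{"ax":-0.15,"ay":-0.05,"az":-0.83,"x":0,"y":0,"z":0,"gripper":1},{"ax":-0.15,"ay":-0.05,"az":-0.83,"x":0,"y":0,"z":0,"gripper":1}]'; python3 -c "
from h import *
go(503,337,150);turn(50)"
```

```text
t: 4.28
position: [482.9, 139.4, 249.7]
tcp_rot: [-2.841, -1.336, -0.002]
wrist_force: [0.2, 0.5, 0.4]
opening: 85.3
gripper_force: 0.0
units [ 8.24 -5.53  5.  ] pos [482.9 139.4 249.7] yaw 50.4 q [ 0.28 -0.02  0.1   1.69  0.    2.54] F [0.2 0.5 0.4] open 85.3 t 4.3
turn [-0.01 -0.02  0.06]
```

```bash
python3 -m inch '[{"ax":0,"ay":0,"az":0,"x":1,"y":-0.69,"z":0.2,"gripper":1},{"ax":0,"ay":0,"az":0,"x":1,"y":-0.69,"z":0.5,"gripper":1},{"ax":0,"ay":0,"az":0,"x":1,"y":-0.69,"z":0.6,"gripper":1},{"ax":0,"ay":0,"az":0,"x":1,"y":-0.69,"z":0.6,"gripper":1},{"ax":0,"ay":0,"az":0,"x":1,"y":-0.69,"z":0.6,"gripper":1},{"ax":0,"ay":0,"az":0,"x":1,"y":-0.69,"z":0.6,"gripper":1},{"ax":0,"ay":0,"az":0,"x":1,"y":-0.69,"z":0.5,"gripper":1},{"ax":0,"ay":0,"az":0,"x":1,"y":-0.69,"z":0.5,"gripper":1}]'; python3 -c "
from h import *
go(503,337,90)"
```

```text
t: 4.95
position: [500.6, 334.4, 167.4]
tcp_rot: [-2.843, -1.33, -0.001]
wrist_force: [-0.1, 1.0, -0.1]
opening: 85.3
gripper_force: 0.0
units [0.17 0.02 3.87] pos [500.6 334.4 167.4] yaw 50.1 q [0.59 0.2  0.17 1.55 0.   2.85] F [-0.1  1.  -0.1] open 85.3 t 5.0
```

```bash
python3 -m inch '[{"ax":0,"ay":0,"az":0,"x":0.15,"y":0,"z":0.8,"gripper":1},{"ax":0,"ay":0,"az":0,"x":0,"y":0,"z":0.9,"gripper":1},{"ax":0,"ay":0,"az":0,"x":0,"y":0,"z":0.9,"gripper":1},{"ax":0,"ay":0,"az":0,"x":0,"y":0,"z":0.9,"gripper":1},{"ax":0,"ay":0,"az":0,"x":0,"y":0,"z":0.5,"gripper":1},{"ax":0,"ay":0,"az":0,"x":0,"y":0,"z":0.2,"gripper":1},{"ax":0,"ay":0,"az":0,"x":0,"y":0,"z":0,"gripper":1}]' ;python3 -m inch '[{"ax":0,"ay":0,"az":0,"x":0,"y":0,"z":0,"gripper":-1},{"ax":0,"ay":0,"az":0,"x":0,"y":0,"z":0,"gripper":-1},{"ax":0,"ay":0,"az":0,"x":0,"y":0,"z":0,"gripper":-1},{"ax":0,"ay":0,"az":0,"x":0,"y":0,"z":0,"gripper":-1},{"ax":0,"ay":0,"az":0,"x":0,"y":0,"z":0,"gripper":-1},{"ax":0,"ay":0,"az":0,"x":0,"y":0,"z":0,"gripper":-1},{"ax":0,"ay":0,"az":0,"x":0,"y":0,"z":0,"gripper":-1},{"ax":0,"ay":0,"az":0,"x":0,"y":0,"z":0,"gripper":-1}]' 60
```

```text
t: 5.53
position: [502.3, 335.1, 83.3]
tcp_rot: [-2.844, -1.329, 0.001]
wrist_force: [0.3, 0.0, 0.8]
opening: 85.6
gripper_force: 0.0
t: 6.2
position: [502.4, 336.2, 86.0]
tcp_rot: [-2.842, -1.329, -0.005]
wrist_force: [-4.0, 4.0, 6.2]
opening: 52.3
gripper_force: 62.9
```

```bash
python3 -m inch '[{"ax":0,"ay":0,"az":-1,"x":0,"y":0,"z":-0.025,"gripper":-1},{"ax":0,"ay":0,"az":-1,"x":0,"y":0,"z":-0.025,"gripper":-1},{"ax":0,"ay":0,"az":-1,"x":0,"y":0,"z":-0.025,"gripper":-1},{"ax":0,"ay":0,"az":-1,"x":0,"y":0,"z":-0.025,"gripper":-1},{"ax":0,"ay":0,"az":-1,"x":0,"y":0,"z":-0.025,"gripper":-1},{"ax":0,"ay":0,"az":-1,"x":0,"y":0,"z":-0.025,"gripper":-1},{"ax":0,"ay":0,"az":-1,"x":0,"y":0,"z":-0.025,"gripper":-1},{"ax":0,"ay":0,"az":-1,"x":0,"y":0,"z":-0.025,"gripper":-1}]' 80; python3 -c "
from h import *
go(503,337,90)"
```

```text
t: 6.87
position: [502.7, 335.1, 88.6]
tcp_rot: [-2.097, -2.337, -0.004]
wrist_force: [0.6, -0.0, -2.0]
opening: 51.6
gripper_force: 83.7
units [ 0.09  0.02 -0.07] pos [502.7 335.1  88.6] yaw 96.2 q [0.59 0.21 0.03 1.4  0.   2.05] F [ 0.6 -0.  -2. ] open 51.6 t 6.9
```

```bash
for i in 1 2 3 4 5 6; do python3 -m inch '[{"ax":0,"ay":0,"az":-1,"x":0,"y":0,"z":-0.017,"gripper":-1},{"ax":0,"ay":0,"az":-1,"x":0,"y":0,"z":-0.017,"gripper":-1},{"ax":0,"ay":0,"az":-1,"x":0,"y":0,"z":-0.017,"gripper":-1},{"ax":0,"ay":0,"az":-1,"x":0,"y":0,"z":-0.017,"gripper":-1},{"ax":0,"ay":0,"az":-1,"x":0,"y":0,"z":-0.017,"gripper":-1},{"ax":0,"ay":0,"az":-1,"x":0,"y":0,"z":-0.017,"gripper":-1},{"ax":0,"ay":0,"az":-1,"x":0,"y":0,"z":-0.017,"gripper":-1},{"ax":0,"ay":0,"az":-1,"x":0,"y":0,"z":-0.017,"gripper":-1}]' |egrep "pos|wrist|opening|r_f"; done; python3 -c "
from h import *
go(503,337,90)"
```

```text
position: [504.7, 335.9, 91.9]
wrist_force: [8.5, 5.3, -4.4]
opening: 51.8
gripper_force: 84.8
position: [505.4, 337.8, 94.5]
wrist_force: [3.9, 18.4, -11.0]
opening: 51.8
gripper_force: 86.0
position: [504.8, 339.2, 96.8]
wrist_force: [10.8, 25.7, -13.4]
opening: 51.5
gripper_force: 86.4
position: [504.0, 337.8, 99.2]
wrist_force: [7.8, 19.4, -12.9]
opening: 51.4
gripper_force: 87.4
position: [503.8, 338.2, 102.2]
wrist_force: [3.5, 14.4, -10.3]
opening: 51.6
gripper_force: 88.0
position: [503.3, 336.8, 105.3]
wrist_force: [3.3, 11.2, -4.7]
opening: 51.8
gripper_force: 88.0
units [-0.02 -0.01  0.77] pos [503.3 336.8 105.3] yaw 11.2 q [ 0.59  0.2   0.06  1.42  0.   -2.75] F [ 3.3 11.2 -4.7] open 51.8 t 10.9
```

```bash
python3 -m inch '[{"ax":0,"ay":0,"az":0,"x":0,"y":0,"z":0,"gripper":1},{"ax":0,"ay":0,"az":0,"x":0,"y":0,"z":0,"gripper":1},{"ax":0,"ay":0,"az":0,"x":0,"y":0,"z":0,"gripper":1},{"ax":0,"ay":0,"az":0,"x":0,"y":0,"z":0,"gripper":1},{"ax":0,"ay":0,"az":0,"x":0,"y":0,"z":0,"gripper":1},{"ax":0,"ay":0,"az":0,"x":0,"y":0,"z":0,"gripper":1},{"ax":0,"ay":0,"az":0,"x":0,"y":0,"z":0,"gripper":1}]'
for i in 1 2 3 4; do python3 -m inch '[{"ax":0,"ay":0,"az":1,"x":0,"y":0,"z":0,"gripper":1},{"ax":0,"ay":0,"az":1,"x":0,"y":0,"z":0,"gripper":1},{"ax":0,"ay":0,"az":1,"x":0,"y":0,"z":0,"gripper":1},{"ax":0,"ay":0,"az":1,"x":0,"y":0,"z":0,"gripper":1},{"ax":0,"ay":0,"az":1,"x":0,"y":0,"z":0,"gripper":1},{"ax":0,"ay":0,"az":1,"x":0,"y":0,"z":0,"gripper":1},{"ax":0,"ay":0,"az":1,"x":0,"y":0,"z":0,"gripper":1},{"ax":0,"ay":0,"az":1,"x":0,"y":0,"z":0,"gripper":1}]' |egrep "pos|wrist"; done; python3 -c "
from h import *
go(503,337,104)
cv2.imwrite('pics/c3.png',cv2.resize(viewer.get_image('scene')[200:370,300:470,::-1],None,fx=3.5,fy=3.5))"
```

```text
t: 11.45
position: [502.6, 334.8, 104.4]
tcp_rot: [-3.125, -0.298, -0.001]
wrist_force: [0.5, -1.0, -0.2]
opening: 85.6
gripper_force: 0.0
position: [502.6, 334.8, 104.4]
wrist_force: [-0.8, 0.1, 0.4]
position: [502.6, 334.9, 104.4]
wrist_force: [-0.3, -0.2, -0.4]
position: [502.6, 334.9, 104.4]
wrist_force: [0.2, -0.7, -0.5]
position: [502.6, 334.9, 104.4]
wrist_force: [-0.3, 0.6, -0.1]
units [-0.03  0.1   0.02] pos [502.6 334.9 104.4] yaw -172.7 q [0.59 0.2  0.06 1.43 0.   0.46] F [-0.3  0.6 -0.1] open 85.5 t 14.1
```

View pics/c3.png

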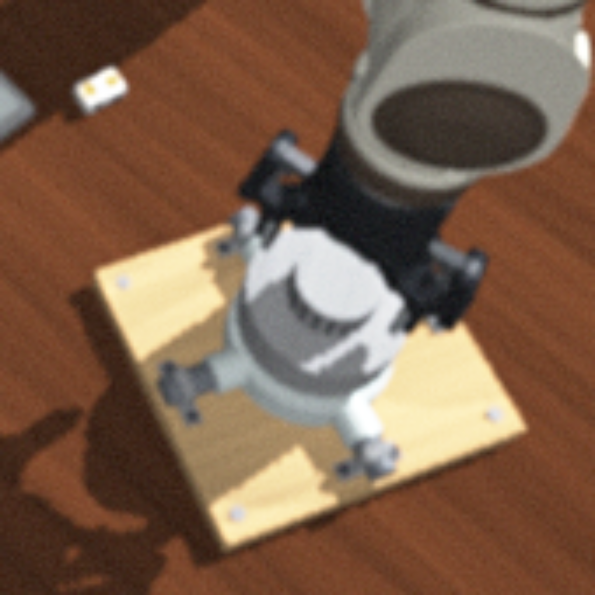

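The cover has risen and sits between the open fingers, with the hub at crop (340,290). I'll regrip and finish the turn.

```bash
python3 -m inch '[{"ax":0,"ay":0,"az":0,"x":0,"y":0.08,"z":0,"gripper":-1},{"ax":0,"ay":0,"az":0,"x":0,"y":0,"z":0,"gripper":-1},{"ax":0,"ay":0,"az":0,"x":0,"y":0,"z":0,"gripper":-1},{"ax":0,"ay":0,"az":0,"x":0,"y":0,"z":0,"gripper":-1},{"ax":0,"ay":0,"az":0,"x":0,"y":0,"z":0,"gripper":-1},{"ax":0,"ay":0,"az":0,"x":0,"y":0,"z":0,"gripper":-1},{"ax":0,"ay":0,"az":0,"x":0,"y":0,"z":0,"gripper":-1},{"ax":0,"ay":0,"az":0,"x":0,"y":0,"z":0,"gripper":-1}]' 80
python3 -m inch '[{"ax":0,"ay":0,"az":-1,"x":0,"y":0,"z":-0.017,"gripper":-1},{"ax":0,"ay":0,"az":-1,"x":0,"y":0,"z":-0.017,"gripper":-1},{"ax":0,"ay":0,"az":-1,"x":0,"y":0,"z":-0.017,"gripper":-1},{"ax":0,"ay":0,"az":-1,"x":0,"y":0,"z":-0.017,"gripper":-1},{"ax":0,"ay":0,"az":-1,"x":0,"y":0,"z":-0.017,"gripper":-1},{"ax":0,"ay":0,"az":-1,"x":0,"y":0,"z":-0.017,"gripper":-1},{"ax":0,"ay":0,"az":-1,"x":0,"y":0,"z":-0.017,"gripper":-1},{"ax":0,"ay":0,"az":-1,"x":0,"y":0,"z":-0.017,"gripper":-1}]'
python3 -m inch '[{"ax":0,"ay":0,"az":-1,"x":0,"y":0,"z":-0.017,"gripper":-1},{"ax":0,"ay":0,"az":-1,"x":0,"y":0,"z":-0.017,"gripper":-1},{"ax":0,"ay":0,"az":-1,"x":0,"y":0,"z":-0.017,"gripper":-1},{"ax":0,"ay":0,"az":-1,"x":0,"y":0,"z":-0.017,"gripper":-1},{"ax":0,"ay":0,"az":-1,"x":0,"y":0,"z":-0.017,"gripper":-1},{"ax":0,"ay":0,"az":0,"x":0,"y":0,"z":-0.2,"gripper":-1},{"ax":0,"ay":0,"az":0,"x":0,"y":0,"z":-0.2,"gripper":-1},{"ax":0,"ay":0,"az":0,"x":0,"y":0,"z":0,"gripper":-1}]'
```

```text
t: 14.83
position: [502.5, 337.5, 105.3]
tcp_rot: [-0.211, 3.133, 0.007]
wrist_force: [-1.2, 5.1, 5.5]
opening: 51.6
gripper_force: 83.1
t: 15.5
position: [503.1, 337.3, 107.9]
tcp_rot: [-1.418, 2.799, 0.005]
wrist_force: [-1.7, 6.6, 4.4]
opening: 51.6
gripper_force: 83.9
t: 16.17
position: [502.4, 336.4, 117.2]
tcp_rot: [-2.058, 2.371, 0.002]
wrist_force: [-0.4, 1.1, -1.8]
opening: 51.4
gripper_force: 84.2
```

```bash
python3 -m inch '[{"ax":0,"ay":0,"az":0,"x":0,"y":0,"z":-0.4,"gripper":-1},{"ax":0,"ay":0,"az":0,"x":0,"y":0,"z":-0.8,"gripper":-1},{"ax":0,"ay":0,"az":0,"x":0,"y":0,"z":-0.8,"gripper":-1},{"ax":0,"ay":0,"az":0,"x":0,"y":0,"z":-0.8,"gripper":-1},{"ax":0,"ay":0,"az":0,"x":0,"y":0,"z":-0.4,"gripper":-1},{"ax":0,"ay":0,"az":0,"x":0,"y":0,"z":0,"gripper":-1}]';python3 -c "
from h import *
go(330,40,120);turn(-60);turn(-90);turn(0)"
```

```text
t: 16.67
position: [503.1, 336.4, 183.1]
tcp_rot: [-2.058, 2.368, 0.001]
wrist_force: [0.2, -0.2, -2.2]
opening: 51.3
gripper_force: 84.2
units [15.89  6.51  3.08] pos [503.1 336.4 183.1] yaw -98.0 q [ 0.59  0.2   0.21  1.58  0.   -0.84] F [ 0.2 -0.2 -2.2] open 51.3 t 16.7
turn [-0.03  0.03 -6.63]
turn [-0.02  0.04 -1.4 ]
turn [-5.00e-02  1.00e-02 -1.71e+01]
```

```bash
for i in 1 2; do python3 -m inch '[{"ax":0,"ay":0,"az":0,"x":0.99,"y":0.41,"z":0.15,"gripper":-1},{"ax":0,"ay":0,"az":0,"x":0.99,"y":0.41,"z":0.15,"gripper":-1},{"ax":0,"ay":0,"az":0,"x":0.99,"y":0.41,"z":0.15,"gripper":-1},{"ax":0,"ay":0,"az":0,"x":0.99,"y":0.41,"z":0.15,"gripper":-1},{"ax":0,"ay":0,"az":0,"x":0.99,"y":0.41,"z":0.15,"gripper":-1},{"ax":0,"ay":0,"az":0,"x":0.99,"y":0.41,"z":0.15,"gripper":-1},{"ax":0,"ay":0,"az":0,"x":0.99,"y":0.41,"z":0.15,"gripper":-1},{"ax":0,"ay":0,"az":0,"x":0.99,"y":0.41,"z":0.15,"gripper":-1}]';done;python3 -c "
from h import *
go(330,40,43);turn(-98)"
```

```text
t: 17.33
position: [414.5, 187.4, 155.2]
tcp_rot: [-2.062, 2.37, 0.003]
wrist_force: [1.0, -0.6, -2.4]
opening: 51.8
gripper_force: 84.5
t: 18.0
position: [327.6, 39.8, 131.0]
tcp_rot: [-2.062, 2.37, 0.003]
wrist_force: [0.2, -0.8, -1.8]
opening: 51.5
gripper_force: 84.5
units [-0.02 -0.12  4.4 ] pos [327.6  39.8 131. ] yaw -98.0 q [ 0.12 -0.47 -0.49  1.55  0.   -1.31] F [ 0.2 -0.8 -1.8] open 51.5 t 18.0
turn [0.01 0.02 0.01]
```

```bash
python3 -m inch '[{"ax":0,"ay":0,"az":0,"x":0,"y":0,"z":0.8,"gripper":-1},{"ax":0,"ay":0,"az":0,"x":0,"y":0,"z":0.9,"gripper":-1},{"ax":0,"ay":0,"az":0,"x":0,"y":0,"z":0.9,"gripper":-1},{"ax":0,"ay":0,"az":0,"x":0,"y":0,"z":0.8,"gripper":-1},{"ax":0,"ay":0,"az":0,"x":0,"y":0,"z":0.5,"gripper":-1},{"ax":0,"ay":0,"az":0,"x":0,"y":0,"z":0.3,"gripper":-1},{"ax":0,"ay":0,"az":0,"x":0,"y":0,"z":0.15,"gripper":-1},{"ax":0,"ay":0,"az":0,"x":0,"y":0,"z":0,"gripper":-1}]'
```

```text
t: 18.67
position: [328.5, 40.9, 44.9]
tcp_rot: [-2.062, 2.369, 0.003]
wrist_force: [0.3, -1.0, -2.3]
opening: 51.3
gripper_force: 84.5
```

Still hanging, so lower a little more, then release and lift.

```bash
python3 -m inch '[{"ax":0,"ay":0,"az":0,"x":0,"y":0,"z":0.08,"gripper":-1},{"ax":0,"ay":0,"az":0,"x":0,"y":0,"z":0.08,"gripper":-1},{"ax":0,"ay":0,"az":0,"x":0,"y":0,"z":0,"gripper":-1}]';python3 -m inch '[{"ax":0,"ay":0,"az":0,"x":0,"y":0,"z":0,"gripper":0.6},{"ax":0,"ay":0,"az":0,"x":0,"y":0,"z":0,"gripper":1},{"ax":0,"ay":0,"az":0,"x":0,"y":0,"z":0,"gripper":1},{"ax":0,"ay":0,"az":0,"x":0,"y":0,"z":0,"gripper":1},{"ax":0,"ay":0,"az":0,"x":0,"y":0,"z":0,"gripper":1},{"ax":0,"ay":0,"az":0,"x":0,"y":0,"z":-0.7,"gripper":1},{"ax":0,"ay":0,"az":0,"x":0,"y":0,"z":-1,"gripper":1},{"ax":0,"ay":0,"az":0,"x":0,"y":0,"z":-1,"gripper":1}]'
python3 -m inch '[{"ax":0,"ay":0,"az":0,"x":0,"y":0,"z":-1,"gripper":1},{"ax":0,"ay":0,"az":0,"x":0,"y":0,"z":-1,"gripper":1},{"ax":0,"ay":0,"az":0,"x":0,"y":0,"z":-1,"gripper":0},{"ax":0,"ay":0,"az":0,"x":0,"y":0,"z":-0.5,"gripper":0}]'
python3 - <<'E'
from h import *
go(446,106,90);turn(-16);turn(-106)
im,o=blobs("top")
for b in o:
    if 200<b[0]<760 and -450<b[1]<450: print(b)
im,o=blobs("scene")
for b in o:
    if 200<b[0]<760 and -450<b[1]<450: print(b)
cv2.imwrite('pics/s4.png',cv2.resize(im[:,:,::-1],(800,600)))
E
```

```text
t: 18.92
position: [329.2, 41.0, 43.9]
tcp_rot: [-2.061, 2.367, 0.001]
wrist_force: [-6.1, -1.7, 13.1]
opening: 51.5
gripper_force: 85.9
t: 19.58
position: [328.2, 40.8, 96.2]
tcp_rot: [-2.062, 2.369, 0.004]
wrist_force: [-0.1, -0.9, 0.2]
opening: 85.4
gripper_force: 0.0
t: 19.92
position: [329.3, 40.7, 168.0]
tcp_rot: [-2.06, 2.367, 0.001]
wrist_force: [0.9, -0.3, 0.9]
opening: 64.2
gripper_force: 0.0
units [-4.03 -5.32  3.92] pos [329.3  40.7 168. ] yaw -97.9 q [ 0.12 -0.46 -0.41  1.62  0.   -1.31] F [ 0.9 -0.3  0.9] open 64.2 t 19.9
turn [-4.00e-02  1.00e-02 -1.43e+01]
turn [-0.02  0.03  1.41]
(291, -355, 53, 40, 82)
(428, -38, 32, 18, -7)
(432, -99, 32, 18, -26)
(499, 348, 166, 132, 26)
(532, 41, 87, 75, -6)
(523, -277, 237, 145, 15)
(667, 5, 87, 77, -11)
(593, 368, 74, 69, -23)
(546, 269, 106, 82, 66)
(668, 3, 88, 85, -12)
(447, 106, 38, 27, -15)
(533, 40, 87, 85, -5)
(432, -37, 38, 24, -3)
(437, -96, 31, 28, -44)
(319, 36, 100, 100, 46)
(531, -271, 242, 151, 15)
(286, -367, 98, 54, 46)
```

View pics/s4.png

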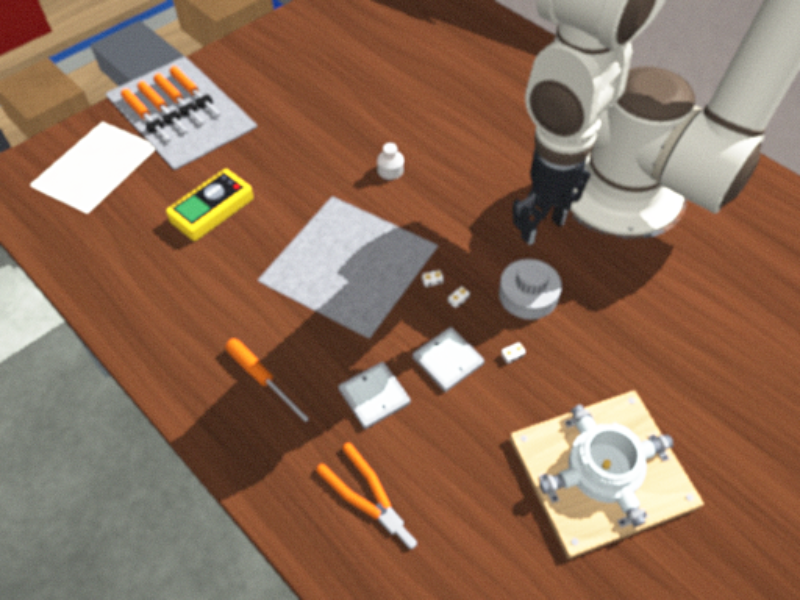

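The cover lies flat at view (530,288) and the box is open at (610,462). Three connectors remain. Going for the first one, at (446,106).

```bash
for i in 1 2; do python3 -m inch '[{"ax":0,"ay":0,"az":1,"x":0,"y":0,"z":0,"gripper":0},{"ax":0,"ay":0,"az":1,"x":0,"y":0,"z":0,"gripper":0},{"ax":0,"ay":0,"az":1,"x":0,"y":0,"z":0,"gripper":0},{"ax":0,"ay":0,"az":1,"x":0,"y":0,"z":0,"gripper":0},{"ax":0,"ay":0,"az":1,"x":0,"y":0,"z":0,"gripper":0},{"ax":0,"ay":0,"az":1,"x":0,"y":0,"z":0,"gripper":0},{"ax":0,"ay":0,"az":1,"x":0,"y":0,"z":0,"gripper":0},{"ax":0,"ay":0,"az":1,"x":0,"y":0,"z":0,"gripper":0}]'|grep pos;done;python3 -c "
from h import *
go(446,106,60);turn(164)"
```

```text
position: [328.2, 40.6, 164.3]
position: [328.2, 40.6, 164.3]
units [-5.25  4.22  5.21] pos [328.2  40.6 164.3] yaw 170.1 q [ 0.12 -0.46 -0.42  1.61  0.    0.29] F [-0.9 -0.5 -0.9] open 42.7 t 21.4
turn [ 0.02 -0.02  1.07]
```

```bash
python3 -m inch '[{"ax":0,"ay":0,"az":1,"x":0,"y":0,"z":0,"gripper":0},{"ax":0,"ay":0,"az":0.07,"x":-0.8,"y":0.8,"z":0.3,"gripper":0},{"ax":0,"ay":0,"az":0,"x":-0.8,"y":0.8,"z":0.8,"gripper":0},{"ax":0,"ay":0,"az":0,"x":-0.8,"y":0.8,"z":0.9,"gripper":0},{"ax":0,"ay":0,"az":0,"x":-0.8,"y":0.8,"z":0.9,"gripper":0},{"ax":0,"ay":0,"az":0,"x":-0.8,"y":0.8,"z":0.9,"gripper":0},{"ax":0,"ay":0,"az":0,"x":-0.8,"y":0.8,"z":0.9,"gripper":0},{"ax":0,"ay":0,"az":0,"x":0,"y":0,"z":0,"gripper":0}]'|grep pos;python3 -c "
from h import *
go(446,106,3);turn(164)"
```

```text
position: [447.0, 108.2, 66.5]
units [-0.   -0.12  3.17] pos [447.  108.2  66.5] yaw 164.3 q [ 0.24 -0.12 -0.35  1.35  0.    0.51] F [-1.4 -0.7 -0.9] open 42.6 t 22.0
turn [-0.   -0.06  0.05]
```

```bash
python3 -m inch '[{"ax":0,"ay":0,"az":0,"x":0,"y":-0.1,"z":0.8,"gripper":0},{"ax":0,"ay":0,"az":0,"x":0,"y":0,"z":0.9,"gripper":0},{"ax":0,"ay":0,"az":0,"x":0,"y":0,"z":0.8,"gripper":0},{"ax":0,"ay":0,"az":0,"x":0,"y":0,"z":0.4,"gripper":0},{"ax":0,"ay":0,"az":0,"x":0,"y":0,"z":0.23,"gripper":0},{"ax":0,"ay":0,"az":0,"x":0,"y":0,"z":0,"gripper":0}]'|egrep "pos|wri"; python3 -m inch '[{"ax":0,"ay":0,"az":0,"x":0,"y":0,"z":0,"gripper":-1},{"ax":0,"ay":0,"az":0,"x":0,"y":0,"z":0,"gripper":-1},{"ax":0,"ay":0,"az":0,"x":0,"y":0,"z":0,"gripper":-1},{"ax":0,"ay":0,"az":0,"x":0,"y":0,"z":0,"gripper":-1},{"ax":0,"ay":0,"az":0,"x":0,"y":0,"z":0,"gripper":-1},{"ax":0,"ay":0,"az":0,"x":0,"y":0,"z":0,"gripper":-1}]' 40;  python3 -m inch '[{"ax":0,"ay":0,"az":0,"x":0,"y":0,"z":-0.5,"gripper":-1},{"ax":0,"ay":0,"az":0,"x":0,"y":0,"z":-1,"gripper":-1},{"ax":0,"ay":0,"az":0,"x":0,"y":0,"z":-1,"gripper":-1},{"ax":0,"ay":0,"az":0,"x":0,"y":0,"z":-1,"gripper":-1},{"ax":0,"ay":0,"az":0,"x":0,"y":0,"z":-1,"gripper":-1},{"ax":0,"ay":0,"az":0,"x":0,"y":0,"z":-1,"gripper":-1},{"ax":0,"ay":0,"az":0,"x":0,"y":0,"z":-0.5,"gripper":-1}]'|egrep "open|gripp"; python3 -c "
from h import *
go(503,337,120);turn(164)"
```

```text
position: [445.7, 105.4, 8.5]
wrist_force: [-0.4, -0.5, -0.0]
t: 23.02
position: [447.2, 105.8, 10.5]
tcp_rot: [0.43, 3.111, 0.005]
wrist_force: [-0.1, -0.6, 7.0]
opening: 18.5
gripper_force: 39.7
opening: 18.2
gripper_force: 39.1
units [ 0.46 11.89  0.67] pos [447.2 105.5 132.5] yaw 164.3 q [ 0.23 -0.15 -0.24  1.47  0.    0.5 ] F [ 0.3 -1.3  0.8] open 18.2 t 23.6
turn [0.04 0.02 0.05]
```

```bash
python3 -m inch '[{"ax":0,"ay":0,"az":0,"x":0,"y":1,"z":0,"gripper":-1},{"ax":0,"ay":0,"az":0,"x":0,"y":1,"z":0,"gripper":-1},{"ax":0,"ay":0,"az":0,"x":0,"y":1,"z":0,"gripper":-1},{"ax":0,"ay":0,"az":0,"x":0,"y":1,"z":0,"gripper":-1},{"ax":0,"ay":0,"az":0,"x":0,"y":1,"z":0,"gripper":-1},{"ax":0,"ay":0,"az":0,"x":0,"y":1,"z":0,"gripper":-1},{"ax":0,"ay":0,"az":0,"x":0,"y":1,"z":0,"gripper":-1},{"ax":0,"ay":0,"az":0,"x":0,"y":1,"z":0,"gripper":-1}]'|egrep "open|gripp"; python3 -m inch '[{"ax":0,"ay":0,"az":0,"x":0.1,"y":1,"z":0,"gripper":-1},{"ax":0,"ay":0,"az":0,"x":0.1,"y":1,"z":0,"gripper":-1},{"ax":0,"ay":0,"az":0,"x":0.1,"y":1,"z":0,"gripper":-1},{"ax":0,"ay":0,"az":0,"x":0.15,"y":0.9,"z":0,"gripper":-1},{"ax":0,"ay":0,"az":0,"x":0,"y":0,"z":0,"gripper":-1}]'|egrep "open|gripp"; python3 -c "
from h import *
go(503,337,57);turn(164)"
```

```text
opening: 18.4
gripper_force: 39.1
opening: 18.1
gripper_force: 39.2
units [-0.07 -0.11  3.61] pos [502.3 339.4 129.3] yaw 164.4 q [0.59 0.21 0.11 1.48 0.   0.87] F [ 0.6 -0.   0.7] open 18.1 t 24.7
turn [ 0.02 -0.01  0.07]
```

```bash
python3 -m inch '[{"ax":0,"ay":0,"az":0,"x":-0.07,"y":-0.11,"z":0.8,"gripper":-1},{"ax":0,"ay":0,"az":0,"x":0,"y":0,"z":0.9,"gripper":-1},{"ax":0,"ay":0,"az":0,"x":0,"y":0,"z":0.9,"gripper":-1},{"ax":0,"ay":0,"az":0,"x":0,"y":0,"z":0.6,"gripper":-1},{"ax":0,"ay":0,"az":0,"x":0,"y":0,"z":0.4,"gripper":-1},{"ax":0,"ay":0,"az":0,"x":0,"y":0,"z":0,"gripper":-1}]'; python3 -m inch '[{"ax":0,"ay":0,"az":0,"x":0,"y":0,"z":0,"gripper":-0.3},{"ax":0,"ay":0,"az":0,"x":0,"y":0,"z":0,"gripper":-0.3},{"ax":0,"ay":0,"az":0,"x":0,"y":0,"z":0,"gripper":-0.3},{"ax":0,"ay":0,"az":0,"x":0,"y":0,"z":-0.8,"gripper":-0.3},{"ax":0,"ay":0,"az":0,"x":0,"y":0,"z":-1,"gripper":-0.3},{"ax":0,"ay":0,"az":0,"x":0,"y":0,"z":-1,"gripper":-0.3},{"ax":0,"ay":0,"az":0,"x":0,"y":0,"z":-1,"gripper":0},{"ax":0,"ay":0,"az":0,"x":0,"y":0,"z":0,"gripper":0}]'
python3 - <<'E'
from h import *
im,o=blobs("scene")
for b in o:
    if 200<b[0]<760 and -150<b[1]<150: print(b)
cv2.imwrite('pics/c5.png',cv2.resize(im[240:350,340:450,::-1],None,fx=4,fy=4))
go(430,-38,100);turn(-6);turn(174)
im,o=blobs("top")
for b in o:
    if 200<b[0]<760 and -150<b[1]<150: print(b)
E
```

```text
t: 25.18
position: [502.4, 333.7, 56.2]
tcp_rot: [-0.43, -3.11, -0.001]
wrist_force: [-0.3, 0.8, -0.7]
opening: 18.0
gripper_force: 39.2
t: 25.85
position: [504.7, 335.4, 139.4]
tcp_rot: [0.429, 3.107, 0.011]
wrist_force: [0.3, -0.4, 0.4]
opening: 42.5
gripper_force: 0.0
(668, 0, 73, 71, 78)
(533, 36, 72, 71, 85)
(429, -38, 40, 27, -1)
(434, -98, 37, 28, -44)
(318, -10, 75, 21, 5)
units [ -1.48 -18.98   1.75] pos [504.4 335.1 137.3] yaw 164.3 q [0.59 0.2  0.12 1.48 0.   0.86] F [-0.  -0.7 -0.2] open 42.8 t 25.9
turn [ 0.05 -0.09 29.72]
turn [ 0.06  0.03 -1.7 ]
(326, 3, 82, 20, -7)
(427, -38, 35, 18, -7)
(432, -99, 36, 19, -26)
(532, 38, 70, 69, -6)
(668, 1, 69, 69, 78)
```

View pics/c5.png

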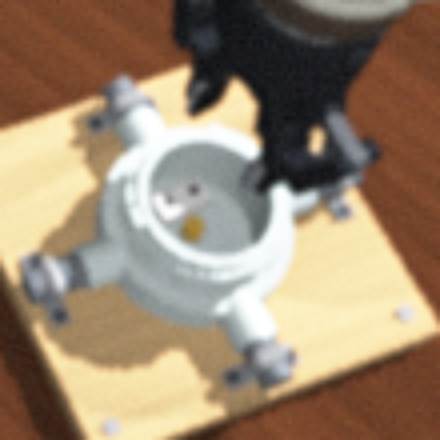

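The first connector is in the box, at crop (178,197). Next is connector B.

```bash
python3 -m inch '[{"ax":0,"ay":0,"az":-0.85,"x":0,"y":0,"z":0,"gripper":0},{"ax":0,"ay":0,"az":-0.85,"x":0,"y":0,"z":0,"gripper":0},{"ax":0,"ay":0,"az":0,"x":0.1,"y":-1,"z":0,"gripper":0},{"ax":0,"ay":0,"az":0,"x":0.1,"y":-1,"z":0,"gripper":0},{"ax":0,"ay":0,"az":0,"x":0.1,"y":-1,"z":0,"gripper":0},{"ax":0,"ay":0,"az":0,"x":0.1,"y":-1,"z":0,"gripper":0},{"ax":0,"ay":0,"az":0,"x":0.1,"y":-1,"z":0,"gripper":0},{"ax":0,"ay":0,"az":0,"x":0.1,"y":-1,"z":0,"gripper":0}]'|egrep "pos";python3 -m inch '[{"ax":0,"ay":0,"az":0,"x":0.1,"y":-1,"z":0,"gripper":0},{"ax":0,"ay":0,"az":0,"x":0.1,"y":-1,"z":0,"gripper":0},{"ax":0,"ay":0,"az":0,"x":0.1,"y":-1,"z":0,"gripper":0},{"ax":0,"ay":0,"az":0,"x":0.1,"y":-1,"z":0,"gripper":0},{"ax":0,"ay":0,"az":0,"x":0.1,"y":-1,"z":0,"gripper":0},{"ax":0,"ay":0,"az":0,"x":0.1,"y":-1,"z":0,"gripper":0},{"ax":0,"ay":0,"az":0,"x":0.1,"y":-1,"z":0,"gripper":0},{"ax":0,"ay":0,"az":0,"x":0.1,"y":-1,"z":0,"gripper":0}]'|egrep "pos";python3 -m inch '[{"ax":0,"ay":0,"az":0,"x":0.1,"y":-1,"z":0.2,"gripper":0},{"ax":0,"ay":0,"az":0,"x":0.1,"y":-1,"z":0.6,"gripper":0},{"ax":0,"ay":0,"az":0,"x":0.1,"y":-1,"z":0.7,"gripper":0},{"ax":0,"ay":0,"az":0,"x":0.1,"y":-1,"z":0.7,"gripper":0},{"ax":0,"ay":0,"az":0,"x":0.1,"y":-0.9,"z":0.7,"gripper":0},{"ax":0,"ay":0,"az":0,"x":0,"y":0,"z":0.4,"gripper":0},{"ax":0,"ay":0,"az":0,"x":0,"y":0,"z":0,"gripper":0}]'|egrep "pos";python3 -c "
from h import *
go(428.5,-38,10);turn(174)"
```

```text
position: [478.0, 215.2, 132.8]
position: [445.4, 57.9, 132.5]
position: [424.4, -37.9, 64.8]
units [-0.21  0.01  2.74] pos [424.4 -37.9  64.8] yaw 173.9 q [-0.09 -0.21 -0.43  1.36  0.    0.02] F [0.4 1.3 0.5] open 42.8 t 27.9
turn [ 0.02 -0.04 -0.02]
```

```bash
python3 -m inch '[{"ax":0,"ay":0,"az":0,"x":-0.2,"y":0,"z":0.8,"gripper":0},{"ax":0,"ay":0,"az":0,"x":0,"y":0,"z":0.9,"gripper":0},{"ax":0,"ay":0,"az":0,"x":0,"y":0,"z":0.7,"gripper":0},{"ax":0,"ay":0,"az":0,"x":0,"y":0,"z":0.3,"gripper":0},{"ax":0,"ay":0,"az":0,"x":0,"y":0,"z":0,"gripper":0}]'|egrep "pos|wri"; python3 -m inch '[{"ax":0,"ay":0,"az":0,"x":0,"y":0,"z":0,"gripper":-1},{"ax":0,"ay":0,"az":0,"x":0,"y":0,"z":0,"gripper":-1},{"ax":0,"ay":0,"az":0,"x":0,"y":0,"z":0,"gripper":-1},{"ax":0,"ay":0,"az":0,"x":0,"y":0,"z":0,"gripper":-1},{"ax":0,"ay":0,"az":0,"x":0,"y":0,"z":0,"gripper":-1},{"ax":0,"ay":0,"az":0,"x":0,"y":0,"z":0,"gripper":-1}]' 40;  python3 -m inch '[{"ax":0,"ay":0,"az":0,"x":0,"y":0,"z":-0.5,"gripper":-1},{"ax":0,"ay":0,"az":0,"x":0,"y":0,"z":-1,"gripper":-1},{"ax":0,"ay":0,"az":0,"x":0,"y":0,"z":-1,"gripper":-1},{"ax":0,"ay":0,"az":0,"x":0,"y":0,"z":-1,"gripper":-1},{"ax":0,"ay":0,"az":0,"x":0,"y":0,"z":-1,"gripper":-1},{"ax":0,"ay":0,"az":0,"x":0,"y":0,"z":-1,"gripper":-1},{"ax":0,"ay":0,"az":0,"x":0,"y":0,"z":-0.5,"gripper":-1}]'|egrep "open|gripp"; python3 -c "
from h import *
go(503,337,120);turn(174)"
```

```text
position: [429.2, -37.1, 12.1]
wrist_force: [-0.7, 0.3, 0.3]
t: 28.78
position: [430.6, -37.6, 14.3]
tcp_rot: [0.164, 3.135, 0.004]
wrist_force: [-1.5, 2.1, 6.8]
opening: 16.4
gripper_force: 39.6
opening: 16.2
gripper_force: 38.7
units [-1.64 19.03  0.86] pos [430.6 -38.2 136.2] yaw 174.0 q [-0.09 -0.21 -0.29  1.49  0.    0.01] F [-0.1 -0.4  0.5] open 16.2 t 29.4
turn [ 0.02  0.03 -0.  ]
```

```bash
for i in 1 2; do python3 -m inch '[{"ax":0,"ay":0,"az":0,"x":-0.08,"y":1,"z":0,"gripper":-1},{"ax":0,"ay":0,"az":0,"x":-0.08,"y":1,"z":0,"gripper":-1},{"ax":0,"ay":0,"az":0,"x":-0.08,"y":1,"z":0,"gripper":-1},{"ax":0,"ay":0,"az":0,"x":-0.08,"y":1,"z":0,"gripper":-1},{"ax":0,"ay":0,"az":0,"x":-0.08,"y":1,"z":0,"gripper":-1},{"ax":0,"ay":0,"az":0,"x":-0.08,"y":1,"z":0,"gripper":-1},{"ax":0,"ay":0,"az":0,"x":-0.08,"y":1,"z":0,"gripper":-1},{"ax":0,"ay":0,"az":0,"x":-0.08,"y":1,"z":0,"gripper":-1}]'|egrep "open|pos|gripp";done; python3 -m inch '[{"ax":0,"ay":0,"az":0,"x":-0.08,"y":1,"z":0,"gripper":-1},{"ax":0,"ay":0,"az":0,"x":-0.08,"y":1,"z":0,"gripper":-1},{"ax":0,"ay":0,"az":0,"x":-0.1,"y":0.9,"z":0,"gripper":-1},{"ax":0,"ay":0,"az":0,"x":0,"y":0,"z":0,"gripper":-1}]'|egrep "open|gripp"; python3 -c "
from h import *
go(503,337,60);turn(174)"
```

```text
position: [459.2, 120.7, 133.5]
opening: 16.0
gripper_force: 38.7
position: [488.7, 278.5, 133.8]
opening: 16.3
gripper_force: 38.7
opening: 16.1
gripper_force: 38.7
units [-0.15 -0.    3.67] pos [500.1 337.1 133.3] yaw 174.1 q [0.59 0.2  0.11 1.48 0.   0.69] F [-0.2  0.  -0.2] open 16.1 t 31.0
turn [ 0.03 -0.01  0.02]
```

```bash
python3 -m inch '[{"ax":0,"ay":0,"az":0,"x":-0.15,"y":0.2,"z":0.8,"gripper":-1},{"ax":0,"ay":0,"az":0,"x":0,"y":0,"z":0.9,"gripper":-1},{"ax":0,"ay":0,"az":0,"x":0,"y":0,"z":0.9,"gripper":-1},{"ax":0,"ay":0,"az":0,"x":0,"y":0,"z":0.6,"gripper":-1},{"ax":0,"ay":0,"az":0,"x":0,"y":0,"z":0.4,"gripper":-1},{"ax":0,"ay":0,"az":0,"x":0,"y":0,"z":0,"gripper":-1}]'; python3 -m inch '[{"ax":0,"ay":0,"az":0,"x":0,"y":0,"z":0,"gripper":-0.3},{"ax":0,"ay":0,"az":0,"x":0,"y":0,"z":0,"gripper":-0.3},{"ax":0,"ay":0,"az":0,"x":0,"y":0,"z":0,"gripper":-0.3},{"ax":0,"ay":0,"az":0,"x":0,"y":0,"z":-0.8,"gripper":-0.3},{"ax":0,"ay":0,"az":0,"x":0,"y":0,"z":-1,"gripper":-0.3},{"ax":0,"ay":0,"az":0,"x":0,"y":0,"z":-1,"gripper":-0.3},{"ax":0,"ay":0,"az":0,"x":0,"y":0,"z":-1,"gripper":0},{"ax":0,"ay":0,"az":0,"x":0,"y":0,"z":0,"gripper":0}]'
python3 - <<'E'
from h import *
im,o=blobs("scene")
for b in o:
    if 200<b[0]<760 and -200<b[1]<150: print(b)
im,o=blobs("top")
for b in o:
    if 200<b[0]<760 and -200<b[1]<150: print(b)
go(433,-98,130);turn(-27);turn(153)
E
```

```text
t: 31.53
position: [502.6, 337.7, 60.3]
tcp_rot: [-0.165, -3.135, -0.001]
wrist_force: [-0.2, -1.2, -0.5]
opening: 16.2
gripper_force: 38.7
t: 32.2
position: [504.9, 339.4, 143.5]
tcp_rot: [0.164, 3.132, 0.011]
wrist_force: [-0.2, 0.1, 0.4]
opening: 42.6
gripper_force: 0.0
(668, -1, 72, 72, 78)
(533, 36, 72, 71, 85)
(434, -98, 37, 28, -44)
(317, -10, 77, 21, 5)
(326, 3, 82, 20, -7)
(432, -99, 36, 19, -26)
(532, 38, 69, 69, -6)
(668, 1, 69, 69, 78)
units [  1.25 -22.09   0.38] pos [504.  338.8 139.5] yaw 174.0 q [0.59 0.2  0.13 1.49 0.   0.7 ] F [ 0.2 -0.4 -0.3] open 42.9 t 32.3
turn [-2.000e-02  6.000e-02 -2.775e+01]
turn [0.05 0.01 3.67]
```

```bash
python3 -m inch '[{"ax":0,"ay":0,"az":0.92,"x":0,"y":0,"z":0,"gripper":0},{"ax":0,"ay":0,"az":0.92,"x":0,"y":0,"z":0,"gripper":0},{"ax":0,"ay":0,"az":0.92,"x":0,"y":0,"z":0,"gripper":0},{"ax":0,"ay":0,"az":0.92,"x":0,"y":0,"z":0,"gripper":0},{"ax":0,"ay":0,"az":0,"x":-0.32,"y":-1,"z":0,"gripper":0},{"ax":0,"ay":0,"az":0,"x":-0.32,"y":-1,"z":0,"gripper":0},{"ax":0,"ay":0,"az":0,"x":-0.32,"y":-1,"z":0,"gripper":0},{"ax":0,"ay":0,"az":0,"x":-0.32,"y":-1,"z":0,"gripper":0}]'|egrep "pos";python3 -m inch '[{"ax":0,"ay":0,"az":0,"x":-0.32,"y":-1,"z":0,"gripper":0},{"ax":0,"ay":0,"az":0,"x":-0.32,"y":-1,"z":0,"gripper":0},{"ax":0,"ay":0,"az":0,"x":-0.32,"y":-1,"z":0,"gripper":0},{"ax":0,"ay":0,"az":0,"x":-0.32,"y":-1,"z":0,"gripper":0},{"ax":0,"ay":0,"az":0,"x":-0.32,"y":-1,"z":0,"gripper":0},{"ax":0,"ay":0,"az":0,"x":-0.32,"y":-1,"z":0,"gripper":0},{"ax":0,"ay":0,"az":0,"x":-0.32,"y":-1,"z":0,"gripper":0},{"ax":0,"ay":0,"az":0,"x":-0.32,"y":-1,"z":0,"gripper":0}]'|egrep "pos";python3 -m inch '[{"ax":0,"ay":0,"az":0,"x":-0.32,"y":-1,"z":0,"gripper":0},{"ax":0,"ay":0,"az":0,"x":-0.32,"y":-1,"z":0,"gripper":0},{"ax":0,"ay":0,"az":0,"x":-0.32,"y":-1,"z":0,"gripper":0},{"ax":0,"ay":0,"az":0,"x":-0.32,"y":-1,"z":0.5,"gripper":0},{"ax":0,"ay":0,"az":0,"x":-0.32,"y":-1,"z":0.7,"gripper":0},{"ax":0,"ay":0,"az":0,"x":-0.32,"y":-1,"z":0.7,"gripper":0},{"ax":0,"ay":0,"az":0,"x":-0.32,"y":-1,"z":0.7,"gripper":0},{"ax":0,"ay":0,"az":0,"x":-0.32,"y":-1,"z":0.5,"gripper":0}]'|egrep "pos";python3 -c "
from h import *
go(432.5,-98.5,10);turn(153)
im,o=blobs('scene')
for b in o:
    if 200<b[0]<760 and -200<b[1]<150: print(b)
im,o=blobs('top')
for b in o:
    if 200<b[0]<760 and -200<b[1]<150: print(b)
"
```

```text
position: [489.1, 254.5, 136.7]
position: [461.8, 88.7, 136.6]
position: [434.1, -76.8, 73.1]
units [-0.43 -1.01  3.15] pos [434.1 -76.8  73.1] yaw 152.9 q [-0.18 -0.18 -0.38  1.37  0.    0.3 ] F [ 0.3  0.6 -0.5] open 42.7 t 34.3
turn [ 0.02 -0.03 -0.01]
(670, 0, 86, 83, 79)
(534, 38, 80, 77, 85)
(434, -98, 39, 29, -30)
(324, 18, 100, 77, 38)
(533, 42, 71, 62, -4)
(672, 0, 78, 70, -12)
```

```bash
python3 -m inch '[{"ax":0,"ay":0,"az":0,"x":-0.43,"y":-0.9,"z":0.2,"gripper":0},{"ax":0,"ay":0,"az":0,"x":0,"y":-0.1,"z":0.9,"gripper":0},{"ax":0,"ay":0,"az":0,"x":0,"y":0,"z":0.9,"gripper":0},{"ax":0,"ay":0,"az":0,"x":0,"y":0,"z":0.7,"gripper":0},{"ax":0,"ay":0,"az":0,"x":0,"y":0,"z":0.35,"gripper":0},{"ax":0,"ay":0,"az":0,"x":0,"y":0,"z":0,"gripper":0}]'|egrep "pos|wri"; python3 -m inch '[{"ax":0,"ay":0,"az":0,"x":0,"y":0,"z":0,"gripper":-1},{"ax":0,"ay":0,"az":0,"x":0,"y":0,"z":0,"gripper":-1},{"ax":0,"ay":0,"az":0,"x":0,"y":0,"z":0,"gripper":-1},{"ax":0,"ay":0,"az":0,"x":0,"y":0,"z":0,"gripper":-1},{"ax":0,"ay":0,"az":0,"x":0,"y":0,"z":0,"gripper":-1},{"ax":0,"ay":0,"az":0,"x":0,"y":0,"z":0,"gripper":-1}]' 40;  python3 -m inch '[{"ax":0,"ay":0,"az":0,"x":0,"y":0,"z":-0.5,"gripper":-1},{"ax":0,"ay":0,"az":0,"x":0,"y":0,"z":-1,"gripper":-1},{"ax":0,"ay":0,"az":0,"x":0,"y":0,"z":-1,"gripper":-1},{"ax":0,"ay":0,"az":0,"x":0,"y":0,"z":-1,"gripper":-1},{"ax":0,"ay":0,"az":0,"x":0,"y":0,"z":-1,"gripper":-1},{"ax":0,"ay":0,"az":0,"x":0,"y":0,"z":-1,"gripper":-1},{"ax":0,"ay":0,"az":0,"x":0,"y":0,"z":-0.5,"gripper":-1}]'|egrep "open|gripp"; python3 -c "
from h import *
go(503,337,120);turn(153)"
```

```text
position: [432.8, -96.8, 12.4]
wrist_force: [0.5, -0.3, 1.1]
t: 35.4
position: [434.6, -97.6, 15.0]
tcp_rot: [0.735, 3.053, 0.004]
wrist_force: [0.0, -0.9, 5.6]
opening: 0.4
gripper_force: 3.1
opening: 0.3
gripper_force: 0.0
units [ 6.85 20.92  0.9 ] pos [434.4 -97.9 137. ] yaw 152.9 q [-0.22 -0.18 -0.26  1.49  0.    0.25] F [-0.1 -0.5  0.3] open 0.3 t 36.0
turn [ 0.03  0.02 -0.01]
```

The grasp was too high and slipped off. Taking another look.

```bash
python3 -m inch '[{"ax":0,"ay":0,"az":0,"x":-1,"y":0,"z":0,"gripper":0},{"ax":0,"ay":0,"az":0,"x":-1,"y":0,"z":0,"gripper":0},{"ax":0,"ay":0,"az":0,"x":-1,"y":0,"z":0,"gripper":0},{"ax":0,"ay":0,"az":0,"x":-1,"y":0,"z":0,"gripper":0},{"ax":0,"ay":0,"az":0,"x":0,"y":0,"z":0,"gripper":0}]'|grep pos; python3 - <<'E'
from h import *
a,o=blobs('scene')
for b in o:
    if 200<b[0]<760 and -200<b[1]<150: print(b)
im,o=blobs('top')
for b in o:
    if 200<b[0]<760 and -200<b[1]<150: print(b)
cv2.imwrite('pics/c6.png',np.hstack([cv2.resize(a[130:230,230:330,::-1],None,fx=4,fy=4,interpolation=cv2.INTER_CUBIC),cv2.resize(im[180:280,220:320,::-1],None,fx=4,fy=4,interpolation=cv2.INTER_CUBIC)]))
E
```

```text
position: [507.0, -135.3, 133.2]
(669, 1, 81, 79, 79)
(535, 40, 84, 79, 85)
(435, -95, 39, 29, -27)
(307, 26, 33, 30, 81)
(321, 20, 102, 83, 29)
(324, 18, 92, 20, -16)
(532, 38, 69, 67, 85)
(668, 1, 69, 66, 79)
```

View pics/c6.png

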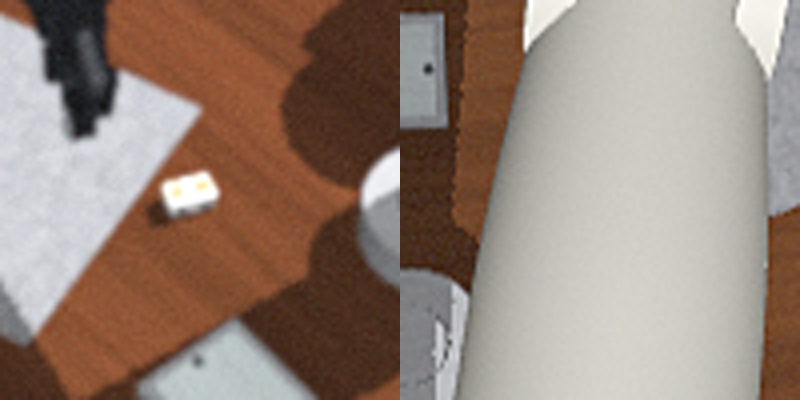

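The connector lies flat at crop (190,192), moved about 3 mm. Retrying lower, at about (434,-96).

```bash
python3 -m inch '[{"ax":0,"ay":0,"az":0,"x":1,"y":0,"z":0.2,"gripper":0},{"ax":0,"ay":0,"az":0,"x":1,"y":0,"z":0.6,"gripper":0},{"ax":0,"ay":0,"az":0,"x":1,"y":0,"z":0.8,"gripper":0},{"ax":0,"ay":0,"az":0,"x":1,"y":0,"z":0.8,"gripper":0},{"ax":0,"ay":0,"az":0,"x":0,"y":0,"z":0.8,"gripper":0},{"ax":0,"ay":0,"az":0,"x":0,"y":0,"z":0,"gripper":0}]'|grep pos; python3 -c "
from h import *
go(434,-96,5);turn(154)"
```

```text
position: [431.0, -96.6, 67.5]
units [-0.13  0.09  3.13] pos [431.  -96.6  67.5] yaw 153.0 q [-0.22 -0.17 -0.39  1.36  0.    0.25] F [-0.3  0.3  0.1] open 42.4 t 37.0
turn [ 0.01 -0.04 -0.18]
```

```bash
python3 -m inch '[{"ax":0,"ay":0,"az":-0.18,"x":-0.13,"y":0.09,"z":0.8,"gripper":0},{"ax":0,"ay":0,"az":0,"x":0,"y":0,"z":0.9,"gripper":0},{"ax":0,"ay":0,"az":0,"x":0,"y":0,"z":0.8,"gripper":0},{"ax":0,"ay":0,"az":0,"x":0,"y":0,"z":0.5,"gripper":0},{"ax":0,"ay":0,"az":0,"x":0,"y":0,"z":0.25,"gripper":0},{"ax":0,"ay":0,"az":0,"x":0,"y":0,"z":0,"gripper":0}]'|egrep "pos|wri"; python3 -m inch '[{"ax":0,"ay":0,"az":0,"x":0,"y":0,"z":0,"gripper":-1},{"ax":0,"ay":0,"az":0,"x":0,"y":0,"z":0,"gripper":-1},{"ax":0,"ay":0,"az":0,"x":0,"y":0,"z":0,"gripper":-1},{"ax":0,"ay":0,"az":0,"x":0,"y":0,"z":0,"gripper":-1},{"ax":0,"ay":0,"az":0,"x":0,"y":0,"z":0,"gripper":-1},{"ax":0,"ay":0,"az":0,"x":0,"y":0,"z":0,"gripper":-1}]' 40
```

```text
position: [436.5, -96.9, 4.6]
wrist_force: [-0.4, -0.8, -0.2]
t: 38.0
position: [437.7, -97.2, 6.2]
tcp_rot: [0.708, 3.059, 0.004]
wrist_force: [-1.2, 0.5, 6.7]
opening: 18.9
gripper_force: 40.0
```

```bash
python3 -m inch '[{"ax":0,"ay":0,"az":0,"x":0,"y":0,"z":-0.5,"gripper":-1},{"ax":0,"ay":0,"az":0,"x":0,"y":0,"z":-1,"gripper":-1},{"ax":0,"ay":0,"az":0,"x":0,"y":0,"z":-1,"gripper":-1},{"ax":0,"ay":0,"az":0,"x":0,"y":0,"z":-1,"gripper":-1},{"ax":0,"ay":0,"az":0,"x":0,"y":0,"z":-1,"gripper":-1},{"ax":0,"ay":0,"az":0,"x":0,"y":0,"z":-1,"gripper":-1},{"ax":0,"ay":0,"az":0,"x":0,"y":0,"z":-0.8,"gripper":-1}]'|egrep "open|gripp"; for i in 1 2; do python3 -m inch '[{"ax":0,"ay":0,"az":0,"x":0.31,"y":1,"z":0,"gripper":-1},{"ax":0,"ay":0,"az":0,"x":0.31,"y":1,"z":0,"gripper":-1},{"ax":0,"ay":0,"az":0,"x":0.31,"y":1,"z":0,"gripper":-1},{"ax":0,"ay":0,"az":0,"x":0.31,"y":1,"z":0,"gripper":-1},{"ax":0,"ay":0,"az":0,"x":0.31,"y":1,"z":0,"gripper":-1},{"ax":0,"ay":0,"az":0,"x":0.31,"y":1,"z":0,"gripper":-1},{"ax":0,"ay":0,"az":0,"x":0.31,"y":1,"z":0,"gripper":-1},{"ax":0,"ay":0,"az":0,"x":0.31,"y":1,"z":0,"gripper":-1}]'|egrep "open|gripp"; done; python3 -m inch '[{"ax":0,"ay":0,"az":0,"x":0.31,"y":1,"z":0,"gripper":-1},{"ax":0,"ay":0,"az":0,"x":0.31,"y":1,"z":0,"gripper":-1},{"ax":0,"ay":0,"az":0,"x":0.31,"y":1,"z":0,"gripper":-1},{"ax":0,"ay":0,"az":0,"x":0.31,"y":1,"z":0,"gripper":-1},{"ax":0,"ay":0,"az":0,"x":0.31,"y":0.9,"z":0,"gripper":-1},{"ax":0,"ay":0,"az":0,"x":0,"y":0,"z":0,"gripper":-1}]'|egrep "open|gripp"; python3 -c "
from h import *
go(503,337,60);turn(154)"
```

```text
opening: 19.0
gripper_force: 39.3
opening: 18.8
gripper_force: 39.2
opening: 18.5
gripper_force: 39.2
opening: 18.6
gripper_force: 39.3
units [-0.01 -0.07  3.61] pos [503.5 338.  132.1] yaw 154.1 q [0.59 0.21 0.12 1.48 0.   1.04] F [ 0.9 -0.5 -0. ] open 18.6 t 40.4
turn [ 0.03 -0.01  0.01]
```

```bash
python3 -m inch '[{"ax":0,"ay":0,"az":0,"x":0,"y":-0.05,"z":0.8,"gripper":-1},{"ax":0,"ay":0,"az":0,"x":0,"y":0,"z":0.9,"gripper":-1},{"ax":0,"ay":0,"az":0,"x":0,"y":0,"z":0.9,"gripper":-1},{"ax":0,"ay":0,"az":0,"x":0,"y":0,"z":0.6,"gripper":-1},{"ax":0,"ay":0,"az":0,"x":0,"y":0,"z":0.3,"gripper":-1},{"ax":0,"ay":0,"az":0,"x":0,"y":0,"z":0,"gripper":-1}]'; python3 -m inch '[{"ax":0,"ay":0,"az":0,"x":0,"y":0,"z":0,"gripper":-0.3},{"ax":0,"ay":0,"az":0,"x":0,"y":0,"z":0,"gripper":-0.3},{"ax":0,"ay":0,"az":0,"x":0,"y":0,"z":0,"gripper":-0.3},{"ax":0,"ay":0,"az":0,"x":0,"y":0,"z":-0.8,"gripper":-0.3},{"ax":0,"ay":0,"az":0,"x":0,"y":0,"z":-1,"gripper":-0.3},{"ax":0,"ay":0,"az":0,"x":0,"y":0,"z":-1,"gripper":-0.3},{"ax":0,"ay":0,"az":0,"x":0,"y":0,"z":-1,"gripper":-1},{"ax":0,"ay":0,"az":0,"x":0,"y":0,"z":0,"gripper":-1}]'
python3 - <<'E'
from h import *
a,o=blobs('scene')
for b in o:
    if 200<b[0]<760 and -200<b[1]<150: print(b)
im,o=blobs('top')
for b in o:
    if 200<b[0]<760 and -200<b[1]<150: print(b)
cv2.imwrite('pics/c7.png',cv2.resize(a[130:360,200:460,::-1],None,fx=2.6,fy=2.6,interpolation=cv2.INTER_CUBIC))
go(667,2,130);turn(180);turn(90)
E
```

```text
t: 40.92
position: [502.5, 333.9, 60.9]
tcp_rot: [-0.708, -3.059, -0.001]
wrist_force: [-0.2, -0.5, -0.4]
opening: 18.8
gripper_force: 39.3
t: 41.58
position: [504.5, 335.4, 143.4]
tcp_rot: [0.707, 3.057, 0.012]
wrist_force: [-0.7, 0.7, 1.4]
opening: 6.1
gripper_force: 0.0
(668, 0, 73, 72, 79)
(533, 36, 73, 71, 85)
(317, -10, 77, 21, 5)
(326, 3, 82, 20, -7)
(532, 38, 69, 69, -6)
(668, 1, 69, 69, 78)
units [-14.65 -11.36   0.42] pos [503.7 334.8 139.3] yaw 153.9 q [0.59 0.2  0.12 1.49 0.   1.04] F [ 0.1 -0.5 -0.9] open 0.1 t 41.7
turn [ 0.04  0.01 -4.55]
turn [ 0.04 -0.02 11.16]
```

View pics/c7.png

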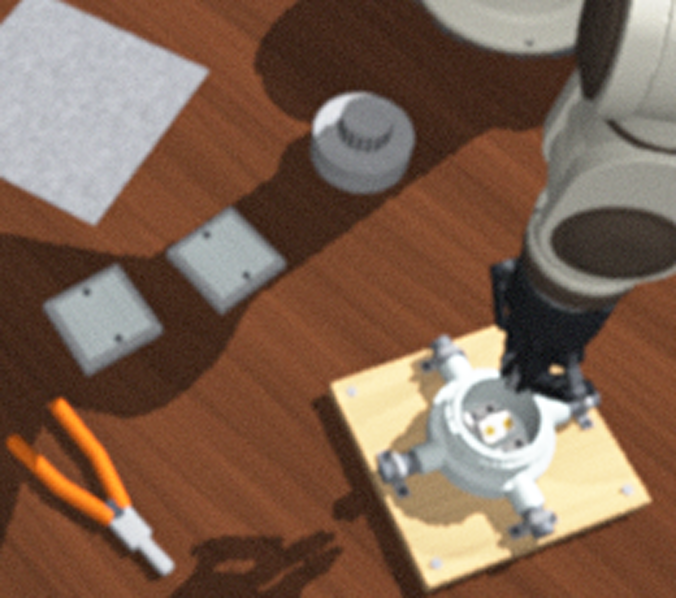

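All three connectors are in the box, at crop (490,425). Both plates are unmoved. I'll push the far plate on its +y edge along heading -113° toward (567,-232).

```bash
for i in 1 2; do python3 -m inch '[{"ax":0,"ay":0,"az":0.954,"x":0,"y":0,"z":0,"gripper":-0.3},{"ax":0,"ay":0,"az":0.954,"x":0,"y":0,"z":0,"gripper":-0.3},{"ax":0,"ay":0,"az":0.954,"x":0,"y":0,"z":0,"gripper":-0.3},{"ax":0,"ay":0,"az":0.954,"x":0,"y":0,"z":0,"gripper":-0.3},{"ax":0,"ay":0,"az":0.954,"x":0,"y":0,"z":0,"gripper":-0.3},{"ax":0,"ay":0,"az":0.954,"x":0,"y":0,"z":0,"gripper":-0.3},{"ax":0,"ay":0,"az":0.954,"x":0,"y":0,"z":0,"gripper":-0.3},{"ax":0,"ay":0,"az":0.954,"x":0,"y":0,"z":0,"gripper":-0.3}]'|grep pos; done; python3 -c "
from h import *
go(696,65,60);turn(66.6)"
```

```text
position: [502.7, 334.2, 136.8]
position: [502.7, 334.2, 136.8]
units [-8.43 14.28  3.81] pos [502.7 334.2 136.8] yaw 66.2 q [0.59 0.2  0.12 1.49 0.   2.57] F [ 0.5  1.  -0.2] open 30.1 t 43.0
turn [-0.02 -0.01 -0.07]
```

```bash
python3 -m inch '[{"ax":0,"ay":0,"az":0,"x":-0.56,"y":0.95,"z":0,"gripper":-0.3},{"ax":0,"ay":0,"az":0,"x":-0.56,"y":0.95,"z":0,"gripper":-0.3},{"ax":0,"ay":0,"az":0,"x":-0.56,"y":0.95,"z":0,"gripper":-0.3},{"ax":0,"ay":0,"az":0,"x":-0.56,"y":0.95,"z":0,"gripper":-0.3},{"ax":0,"ay":0,"az":0,"x":-0.56,"y":0.95,"z":0,"gripper":-0.3},{"ax":0,"ay":0,"az":0,"x":-0.56,"y":0.95,"z":0,"gripper":-0.3},{"ax":0,"ay":0,"az":0,"x":-0.56,"y":0.95,"z":0,"gripper":-0.3},{"ax":0,"ay":0,"az":0,"x":-0.56,"y":0.95,"z":0,"gripper":-0.3}]'|grep pos;python3 -m inch '[{"ax":0,"ay":0,"az":0,"x":-0.56,"y":0.95,"z":0,"gripper":-0.3},{"ax":0,"ay":0,"az":0,"x":-0.56,"y":0.95,"z":0,"gripper":-0.3},{"ax":0,"ay":0,"az":0,"x":-0.56,"y":0.95,"z":0,"gripper":-0.3},{"ax":0,"ay":0,"az":0,"x":-0.56,"y":0.95,"z":0,"gripper":-0.3},{"ax":0,"ay":0,"az":0,"x":-0.56,"y":0.95,"z":0,"gripper":-0.3},{"ax":0,"ay":0,"az":0,"x":-0.56,"y":0.95,"z":0,"gripper":-0.3},{"ax":0,"ay":0,"az":0,"x":-0.56,"y":0.95,"z":0,"gripper":-0.3},{"ax":0,"ay":0,"az":0,"x":0,"y":0,"z":0,"gripper":-0.3}]'|grep pos; python3 -c "
from h import *
go(696,65,6);turn(66.6)
im,o=blobs('scene')
for b in o:
    if 200<b[0]<760 and -200<b[1]<150: print(b)
"
```

```text
position: [606.9, 190.6, 136.4]
position: [698.6, 63.4, 135.3]
units [ 0.02 -0.14  6.47] pos [698.6  63.4 135.3] yaw 66.3 q [0.09 0.45 0.43 1.55 0.   2.07] F [ 1.5  1.  -0.2] open 29.8 t 44.4
turn [-0.02 -0.01 -0.05]
(667, 7, 74, 55, -12)
(529, 33, 77, 75, 84)
(305, -1, 95, 35, -16)
(530, -154, 194, 160, 39)
```

```bash
python3 -m inch '[{"ax":0,"ay":0,"az":0,"x":0,"y":-0.1,"z":0.8,"gripper":-0.3},{"ax":0,"ay":0,"az":0,"x":0,"y":0,"z":1,"gripper":-0.3},{"ax":0,"ay":0,"az":0,"x":0,"y":0,"z":1,"gripper":-0.3},{"ax":0,"ay":0,"az":0,"x":0,"y":0,"z":1,"gripper":-0.3},{"ax":0,"ay":0,"az":0,"x":0,"y":0,"z":1,"gripper":-0.3},{"ax":0,"ay":0,"az":0,"x":0,"y":0,"z":0.8,"gripper":-0.3},{"ax":0,"ay":0,"az":0,"x":0,"y":0,"z":0.5,"gripper":-0.3},{"ax":0,"ay":0,"az":0,"x":0,"y":0,"z":0,"gripper":-0.3}]'; python3 -c "
from h import *
go(696,65,6);turn(66.6)
a,o=blobs('scene')
cv2.imwrite('pics/c8.png',cv2.resize(a[130:360,150:410,::-1],None,fx=2.6,fy=2.6,interpolation=cv2.INTER_CUBIC))
"
```

```text
t: 45.07
position: [693.6, 68.4, 12.2]
tcp_rot: [-2.623, -1.721, 0.004]
wrist_force: [-0.7, -0.1, -0.4]
opening: 29.6
gripper_force: 0.0
units [-0.11  0.18  0.31] pos [693.6  68.4  12.2] yaw 66.5 q [0.1  0.46 0.21 1.32 0.   2.08] F [-0.7 -0.1 -0.4] open 29.6 t 45.1
turn [-0.05 -0.   -0.01]
```

View pics/c8.png

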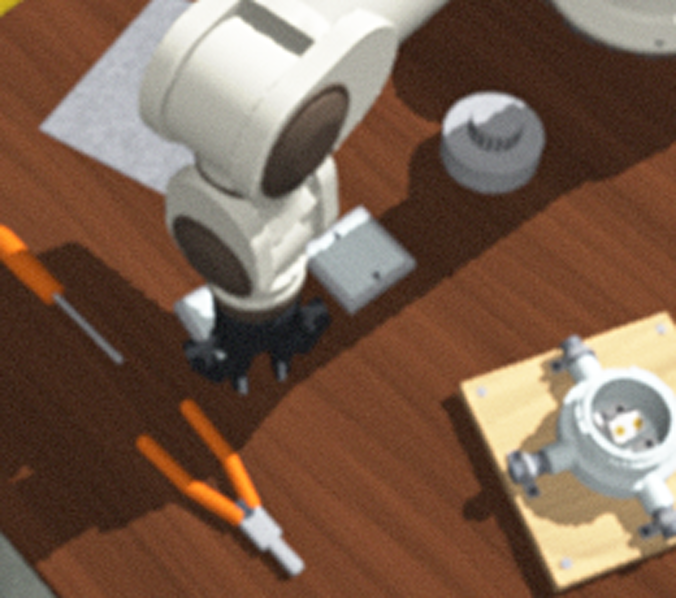

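The fingers, at (240,385) and (282,370), are clear of the pliers and behind the plate. Pushing.

```bash
python3 -m inch '[{"ax":0,"ay":0,"az":0,"x":-0.1,"y":0.05,"z":0.3,"gripper":-0.3},{"ax":0,"ay":0,"az":0,"x":-0.3,"y":0,"z":0,"gripper":-0.3},{"ax":0,"ay":0,"az":0,"x":-0.3,"y":0,"z":0,"gripper":-0.3},{"ax":0,"ay":0,"az":0,"x":-0.4,"y":0,"z":0,"gripper":-0.3},{"ax":0,"ay":0,"az":0,"x":-0.4,"y":0,"z":0,"gripper":-0.3},{"ax":0,"ay":0,"az":0,"x":-0.5,"y":0,"z":0,"gripper":-0.3},{"ax":0,"ay":0,"az":0,"x":-0.5,"y":0,"z":0,"gripper":-0.3},{"ax":0,"ay":0,"az":0,"x":-0.5,"y":0,"z":0,"gripper":-0.3}]' |egrep "pos|wrist"; python3 -m inch '[{"ax":0,"ay":0,"az":0,"x":-0.5,"y":0,"z":0,"gripper":-0.3},{"ax":0,"ay":0,"az":0,"x":-0.5,"y":0,"z":0,"gripper":-0.3},{"ax":0,"ay":0,"az":0,"x":-0.5,"y":0,"z":0,"gripper":-0.3},{"ax":0,"ay":0,"az":0,"x":-0.5,"y":0,"z":0,"gripper":-0.3},{"ax":0,"ay":0,"az":0,"x":-0.5,"y":0,"z":0,"gripper":-0.3},{"ax":0,"ay":0,"az":0,"x":-0.5,"y":0,"z":0,"gripper":-0.3},{"ax":0,"ay":0,"az":0,"x":-0.4,"y":0,"z":0,"gripper":-0.3},{"ax":0,"ay":0,"az":0,"x":-0.2,"y":0,"z":0,"gripper":-0.3}]' |egrep "pos|wrist"; python3 -c "
from h import *
go(588,-182,6);turn(66.6)
for n in ('scene','top'):
  a,o=blobs(n,lo=110)
  for b in o:
    if 300<b[0]<760 and -300<b[1]<150: print(b)
"
```

```text
position: [672.2, 11.3, 9.5]
wrist_force: [0.4, 1.1, 1.1]
position: [643.3, -54.8, 9.0]
wrist_force: [1.5, 1.0, 0.5]
units [-6.93  0.    0.14] pos [643.3 -54.8   9. ] yaw 66.4 q [-0.09  0.34  0.04  1.27  0.    1.9 ] F [1.5 1.  0.5] open 29.8 t 46.5
turn [-0.01 -0.02 -0.03]
(633, -73, 33, 26, 48)
(534, 38, 89, 88, 84)
(321, 39, 129, 106, 57)
```

```bash
for i in 1; do python3 -m inch '[{"ax":0,"ay":0,"az":0,"x":-0.3,"y":0,"z":0.05,"gripper":-0.3},{"ax":0,"ay":0,"az":0,"x":-0.5,"y":0,"z":0,"gripper":-0.3},{"ax":0,"ay":0,"az":0,"x":-0.5,"y":0,"z":0,"gripper":-0.3},{"ax":0,"ay":0,"az":0,"x":-0.5,"y":0,"z":0,"gripper":-0.3},{"ax":0,"ay":0,"az":0,"x":-0.5,"y":0,"z":0,"gripper":-0.3},{"ax":0,"ay":0,"az":0,"x":-0.5,"y":0,"z":0,"gripper":-0.3},{"ax":0,"ay":0,"az":0,"x":-0.5,"y":0,"z":0,"gripper":-0.3},{"ax":0,"ay":0,"az":0,"x":-0.4,"y":0,"z":0,"gripper":-0.3}]' |egrep "pos|wrist"; done; python3 -m inch '[{"ax":0,"ay":0,"az":0,"x":-0.5,"y":0,"z":0,"gripper":-0.3},{"ax":0,"ay":0,"az":0,"x":-0.5,"y":0,"z":0,"gripper":-0.3},{"ax":0,"ay":0,"az":0,"x":-0.5,"y":0,"z":0,"gripper":-0.3},{"ax":0,"ay":0,"az":0,"x":-0.4,"y":0,"z":0,"gripper":-0.3},{"ax":0,"ay":0,"az":0,"x":-0.3,"y":0,"z":0,"gripper":-0.3},{"ax":0,"ay":0,"az":0,"x":-0.2,"y":0,"z":0,"gripper":-0.3},{"ax":0,"ay":0,"az":0,"x":0,"y":0,"z":0,"gripper":-0.3}]' |egrep "pos|wrist"; python3 -c "
from h import *
go(588,-182,6);turn(66.6)
a,o=blobs('scene')
cv2.imwrite('pics/c9.png',cv2.resize(a[100:300,120:380,::-1],None,fx=2.6,fy=2.6,interpolation=cv2.INTER_CUBIC))
"
```

```text
position: [613.7, -122.8, 7.9]
wrist_force: [0.2, 0.0, -0.5]
position: [594.9, -166.3, 7.8]
wrist_force: [-0.2, -0.9, -0.3]
units [-0.86 -0.    0.09] pos [ 594.9 -166.3    7.8] yaw 66.5 q [-0.27  0.27 -0.04  1.25  0.    1.71] F [-0.2 -0.9 -0.3] open 29.5 t 47.8
turn [-0.01 -0.02 -0.03]
```

View pics/c9.png

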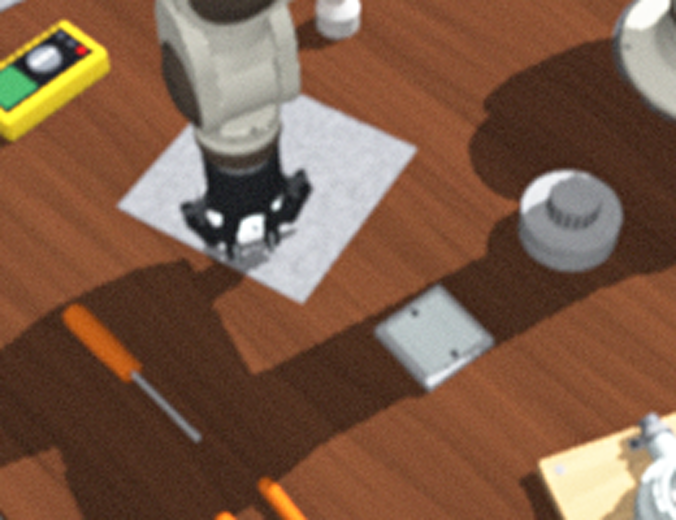

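The gripper pushes the plate, partly visible at (250,225), onto the mat. I'll finish this stroke, back off, rise and measure.

```bash
python3 -m inch '[{"ax":0,"ay":0,"az":0,"x":-0.35,"y":0,"z":0,"gripper":-0.3},{"ax":0,"ay":0,"az":0,"x":-0.35,"y":0,"z":0,"gripper":-0.3},{"ax":0,"ay":0,"az":0,"x":-0.2,"y":0,"z":0,"gripper":-0.3},{"ax":0,"ay":0,"az":0,"x":0,"y":0,"z":0,"gripper":-0.3},{"ax":0,"ay":0,"az":0,"x":0.5,"y":0,"z":0,"gripper":-0.3},{"ax":0,"ay":0,"az":0,"x":1,"y":0,"z":-0.5,"gripper":-0.3},{"ax":0,"ay":0,"az":0,"x":1,"y":0,"z":-1,"gripper":-0.3},{"ax":0,"ay":0,"az":0,"x":1,"y":0,"z":-1,"gripper":-0.3}]' |egrep "pos|wrist"; python3 -m inch '[{"ax":0,"ay":0,"az":0,"x":1,"y":0,"z":-1,"gripper":-0.3},{"ax":0,"ay":0,"az":0,"x":1,"y":0,"z":-1,"gripper":-0.3},{"ax":0,"ay":0,"az":0,"x":1,"y":0,"z":-1,"gripper":-0.3},{"ax":0,"ay":0,"az":0,"x":1,"y":0,"z":0,"gripper":-0.3},{"ax":0,"ay":0,"az":0,"x":1,"y":0,"z":0,"gripper":-0.3},{"ax":0,"ay":0,"az":0,"x":1,"y":0,"z":0,"gripper":-0.3},{"ax":0,"ay":0,"az":0,"x":1,"y":0,"z":0,"gripper":-0.3},{"ax":0,"ay":0,"az":0,"x":1,"y":0,"z":0,"gripper":-0.3}]' |egrep "pos|wrist"; python3 -c "
from h import *
go(549,111,80);turn(78)
a=viewer.get_image('scene');b=viewer.get_image('top')
cv2.imwrite('pics/c10.png',np.hstack([cv2.resize(a[110:270,140:300,::-1],(400,400),interpolation=cv2.INTER_CUBIC),cv2.resize(b[140:270,240:370,::-1],(400,400),interpolation=cv2.INTER_CUBIC)]))
"
```

```text
position: [615.7, -116.5, 57.7]
wrist_force: [0.9, 0.0, 1.5]
position: [680.1, 30.6, 118.2]
wrist_force: [0.8, -0.7, -0.1]
units [ 1.07 -7.61  1.92] pos [680.1  30.6 118.2] yaw 66.5 q [0.04 0.39 0.32 1.5  0.   2.02] F [ 0.8 -0.7 -0.1] open 30.1 t 49.2
turn [-0.01 -0.02 -2.  ]
```

View pics/c10.png

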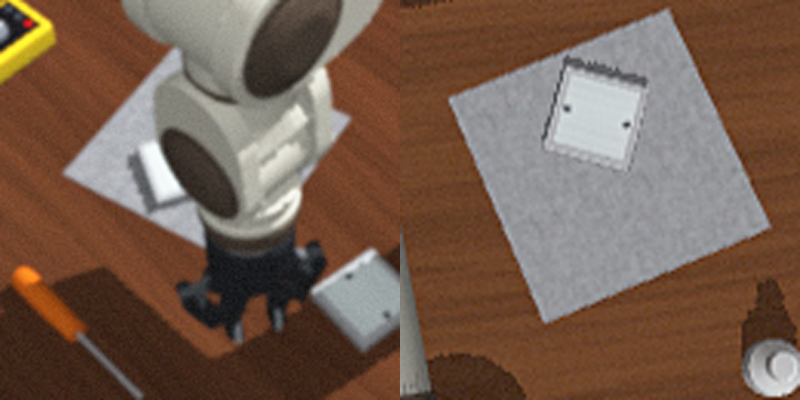

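```bash
python3 -c "
from h import *
f=lambda x,y,z:px2w('top',240+(x-400)/3.077-.4,140+y/3.077-.4,z)[:2]
c=np.array([f(*p,1) for p in [(448,98),(668,10),(770,227),(546,322)]]);m=c.mean(0);print(c.round(),m)
p=f(597,117,14);print(p)
u=(c[0]-c[3]);u/=np.linalg.norm(u);v=np.array([-u[1],u[0]])
print('plate uv',(p-m)@u,(p-m)@v,'ang',np.degrees(np.arctan2(u[1],u[0])))
q=np.array([533,38]);print('near uv',(q-m)@u,(q-m)@v)
for t in [(-45,0),(-40,10),(-45,20)]:
  T=m+t[0]*u+t[1]*v;d=(T-q)/np.linalg.norm(T-q);print(t,T,d,'yaw',np.degrees(np.arctan2(-d[1],-d[0])),'start',q-75*d,'end',T-54*d)
"
```

```text
[[ 599.  -88.]
 [ 660. -319.]
 [ 429. -381.]
 [ 367. -152.]] [ 513.84346228 -234.72118099]
[ 557.25072523 -229.31514083]
plate uv 43.27352625000477 -6.388871055876628 ang 15.497629333456901
near uv 91.33072670083112 257.6868523165625
(-45, 0) [ 470.47959434 -246.7451137 ] [-0.21445763 -0.97673329] yaw 77.61629050739414 start [549.08432211 111.25499698] end [ 482.06030626 -194.00151588]
(-40, 10) [ 472.62581684 -235.77270608] [-0.21535232 -0.97653642] yaw 77.56380178933574 start [549.15142432 111.24023138] end [ 484.25484236 -183.03973949]
(-45, 20) [ 465.13562425 -227.47228351] [-0.24767178 -0.968844  ] yaw 75.66021721536875 start [551.57538351 110.66329973] end [ 478.50990037 -175.1547077 ]
```

The far plate sits well inside the mat at u=43, v=-6. I'll push the near plate straight on behind it. It may nudge the far plate slightly, and there is margin for that.

```bash
python3 -m inch '[{"ax":0,"ay":0,"az":-0.9,"x":0,"y":0,"z":0,"gripper":-0.3},{"ax":0,"ay":0,"az":-0.9,"x":0,"y":0,"z":0,"gripper":-0.3},{"ax":0,"ay":0,"az":-0.9,"x":0,"y":0,"z":0,"gripper":-0.3},{"ax":0,"ay":0,"az":-0.9,"x":0,"y":0,"z":0,"gripper":-0.3},{"ax":0,"ay":0,"az":-0.9,"x":0,"y":0,"z":0,"gripper":-0.3}]' |egrep "pos"; python3 -m inch '[{"ax":0,"ay":0,"az":0,"x":0.56,"y":-0.92,"z":0,"gripper":-0.3},{"ax":0,"ay":0,"az":0,"x":0.56,"y":-0.92,"z":0,"gripper":-0.3},{"ax":0,"ay":0,"az":0,"x":0.56,"y":-0.92,"z":0,"gripper":-0.3},{"ax":0,"ay":0,"az":0,"x":0.56,"y":-0.92,"z":0,"gripper":-0.3},{"ax":0,"ay":0,"az":0,"x":0.56,"y":-0.92,"z":0,"gripper":-0.3},{"ax":0,"ay":0,"az":0,"x":0.56,"y":-0.92,"z":0,"gripper":-0.3},{"ax":0,"ay":0,"az":0,"x":0.56,"y":-0.92,"z":0.3,"gripper":-0.3},{"ax":0,"ay":0,"az":0,"x":0.56,"y":-0.92,"z":0.6,"gripper":-0.3}]' |egrep "pos";  python3 -c "
from h import *
a,o=blobs('scene')
go(530,113,7);turn(92.4)
for b in o:
    if 300<b[0]<760 and -300<b[1]<150: print(b)
"
```

```text
position: [679.5, 28.6, 118.2]
position: [528.7, 112.8, 101.6]
units [-0.07  0.28  4.57] pos [524.6 113.9  98.3] yaw 92.3 q [ 0.21  0.05 -0.12  1.4   0.    1.74] F [ 2.7  2.2 -2.7] open 30.4 t 50.4
turn [-0.03 -0.03 -0.01]
(533, 41, 82, 71, 85)
```

```bash
python3 -m inch '[{"ax":0,"ay":0,"az":0,"x":0,"y":0.25,"z":0.8,"gripper":-0.3},{"ax":0,"ay":0,"az":0,"x":0,"y":0,"z":1,"gripper":-0.3},{"ax":0,"ay":0,"az":0,"x":0,"y":0,"z":1,"gripper":-0.3},{"ax":0,"ay":0,"az":0,"x":0,"y":0,"z":1,"gripper":-0.3},{"ax":0,"ay":0,"az":0,"x":0,"y":0,"z":0.55,"gripper":-0.3},{"ax":0,"ay":0,"az":0,"x":0,"y":0,"z":0.15,"gripper":-0.3},{"ax":0,"ay":0,"az":0,"x":0,"y":0,"z":0,"gripper":-0.3}]' |egrep "pos|wri";  python3 -c "
from h import *
go(539.4,-112.9,7);turn(92.4)"
```

```text
position: [533.7, 112.6, 10.0]
wrist_force: [0.4, 0.0, -0.2]
units [-11.28  -0.16   0.13] pos [533.7 112.6  10. ] yaw 92.3 q [ 0.21  0.11 -0.23  1.23  0.    1.74] F [ 0.4  0.  -0.2] open 29.7 t 51.0
turn [-0.01 -0.02 -0.02]
```

```bash
python3 -m inch '[{"ax":0,"ay":0,"az":0,"x":-0.4,"y":0,"z":0.1,"gripper":-0.3},{"ax":0,"ay":0,"az":0,"x":-0.4,"y":0,"z":0,"gripper":-0.3},{"ax":0,"ay":0,"az":0,"x":-0.3,"y":0,"z":0,"gripper":-0.3},{"ax":0,"ay":0,"az":0,"x":-0.3,"y":0,"z":0,"gripper":-0.3},{"ax":0,"ay":0,"az":0,"x":-0.4,"y":0,"z":0,"gripper":-0.3},{"ax":0,"ay":0,"az":0,"x":-0.5,"y":0,"z":0,"gripper":-0.3},{"ax":0,"ay":0,"az":0,"x":-0.5,"y":0,"z":0,"gripper":-0.3},{"ax":0,"ay":0,"az":0,"x":-0.5,"y":0,"z":0,"gripper":-0.3}]' |egrep "pos|wrist"; python3 -m inch '[{"ax":0,"ay":0,"az":0,"x":-0.5,"y":0,"z":0,"gripper":-0.3},{"ax":0,"ay":0,"az":0,"x":-0.5,"y":0,"z":0,"gripper":-0.3},{"ax":0,"ay":0,"az":0,"x":-0.5,"y":0,"z":0,"gripper":-0.3},{"ax":0,"ay":0,"az":0,"x":-0.5,"y":0,"z":0,"gripper":-0.3},{"ax":0,"ay":0,"az":0,"x":-0.5,"y":0,"z":0,"gripper":-0.3},{"ax":0,"ay":0,"az":0,"x":-0.5,"y":0,"z":0,"gripper":-0.3},{"ax":0,"ay":0,"az":0,"x":-0.5,"y":0,"z":0,"gripper":-0.3},{"ax":0,"ay":0,"az":0,"x":-0.5,"y":0,"z":0,"gripper":-0.3}]' |egrep "pos|wrist"; python3 -m inch '[{"ax":0,"ay":0,"az":0,"x":-0.5,"y":0,"z":0,"gripper":-0.3},{"ax":0,"ay":0,"az":0,"x":-0.5,"y":0,"z":0,"gripper":-0.3},{"ax":0,"ay":0,"az":0,"x":-0.5,"y":0,"z":0,"gripper":-0.3},{"ax":0,"ay":0,"az":0,"x":-0.5,"y":0,"z":0,"gripper":-0.3},{"ax":0,"ay":0,"az":0,"x":-0.5,"y":0,"z":0,"gripper":-0.3},{"ax":0,"ay":0,"az":0,"x":-0.4,"y":0,"z":0,"gripper":-0.3},{"ax":0,"ay":0,"az":0,"x":-0.3,"y":0,"z":0,"gripper":-0.3},{"ax":0,"ay":0,"az":0,"x":-0.2,"y":0,"z":0,"gripper":-0.3}]' |egrep "pos|wrist"; python3 -c "
from h import *
go(539.4,-112.9,7);turn(92.4)"
```

```text
position: [536.8, 45.7, 8.5]
wrist_force: [0.1, 2.2, 1.3]
position: [539.9, -34.1, 8.1]
wrist_force: [0.8, 1.4, 2.6]
position: [542.6, -101.8, 7.9]
wrist_force: [-0.7, 2.5, 2.3]
units [-0.55 -0.18  0.04] pos [ 542.6 -101.8    7.9] yaw 92.3 q [-0.19  0.12 -0.22  1.23  0.    1.34] F [-0.7  2.5  2.3] open 30.2 t 53.0
turn [ 0.   -0.03 -0.03]
```

Finish the stroke, back off, and go well clear of the mat, back toward +y and up, to measure.

```bash
python3 -m inch '[{"ax":0,"ay":0,"az":0,"x":-0.3,"y":0,"z":0,"gripper":-0.3},{"ax":0,"ay":0,"az":0,"x":-0.25,"y":0,"z":0,"gripper":-0.3},{"ax":0,"ay":0,"az":0,"x":0,"y":0,"z":0,"gripper":-0.3},{"ax":0,"ay":0,"az":0,"x":0.6,"y":0,"z":0,"gripper":-0.3},{"ax":0,"ay":0,"az":0,"x":1,"y":0,"z":-0.6,"gripper":-0.3},{"ax":0,"ay":0,"az":0,"x":1,"y":0,"z":-1,"gripper":-0.3},{"ax":0,"ay":0,"az":0,"x":1,"y":0,"z":-1,"gripper":-0.3},{"ax":0,"ay":0,"az":0,"x":1,"y":0,"z":-1,"gripper":-0.3}]' |egrep "pos|wrist"; python3 -m inch '[{"ax":0,"ay":0,"az":0,"x":1,"y":0,"z":-1,"gripper":-0.3},{"ax":0,"ay":0,"az":0,"x":1,"y":0,"z":-1,"gripper":-0.3},{"ax":0,"ay":0,"az":0,"x":1,"y":0,"z":-1,"gripper":-0.3},{"ax":0,"ay":0,"az":0,"x":1,"y":0,"z":-1,"gripper":-0.3},{"ax":0,"ay":0,"az":0,"x":1,"y":0,"z":-0.5,"gripper":-0.3},{"ax":0,"ay":0,"az":0,"x":1,"y":0,"z":0,"gripper":-0.3},{"ax":0,"ay":0,"az":0,"x":1,"y":0,"z":0,"gripper":-0.3},{"ax":0,"ay":0,"az":0,"x":0.5,"y":0,"z":0,"gripper":-0.3}]' |egrep "pos|wrist"; python3 -c "
from h import *
a=viewer.get_image('scene');b=viewer.get_image('top')
cv2.imwrite('pics/c11.png',np.hstack([cv2.resize(a[110:270,140:300,::-1],(400,400),interpolation=cv2.INTER_CUBIC),cv2.resize(b[140:270,240:370,::-1],(400,400),interpolation=cv2.INTER_CUBIC)]))
"
```

```text
position: [538.9, -18.8, 80.8]
wrist_force: [0.7, 0.1, 0.3]
position: [533.0, 131.8, 170.7]
wrist_force: [0.1, -0.8, -0.0]
```

View pics/c11.png

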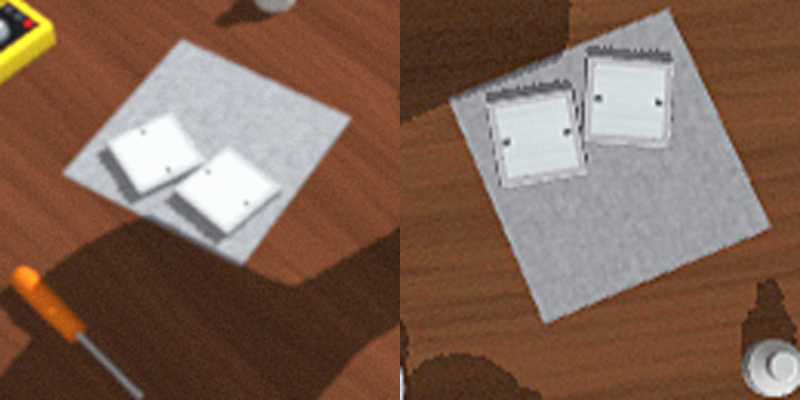

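Both plates lie on the mat, in the top crop at (536,138) and (628,99). I'll check this numerically, along with the other objects.

```bash
python3 -c "
from h import *
f=lambda x,y,z:px2w('top',240+(x-400)/3.077-.4,140+y/3.077-.4,z)[:2]
c=np.array([f(*p,1) for p in [(448,98),(668,10),(770,227),(546,322)]]);m=c.mean(0)
u=(c[0]-c[3]);u/=np.linalg.norm(u);v=np.array([-u[1],u[0]])
for p in [(536,137),(628,99)]:
  w=f(*p,14);print(w,(w-m)@u,(w-m)@v)
a=viewer.get_image('scene')
go(530,113,170)
cv2.imwrite('pics/f.png',cv2.resize(a[:,:,::-1],(800,600)))
"
```

```text
[ 545.37034626 -167.23560315] 48.412659569205715 56.607967844473364
[ 571.12480825 -262.26653949] 47.838604101393294 -41.84934084847869
units [-0.84 -0.19  0.01] pos [533.1 129.9 170.2] yaw 92.4 q [0.24 0.07 0.04 1.54 0.   1.77] F [ 0.1 -0.4  0.9] open 29.7 t 54.5
```

View pics/f.png

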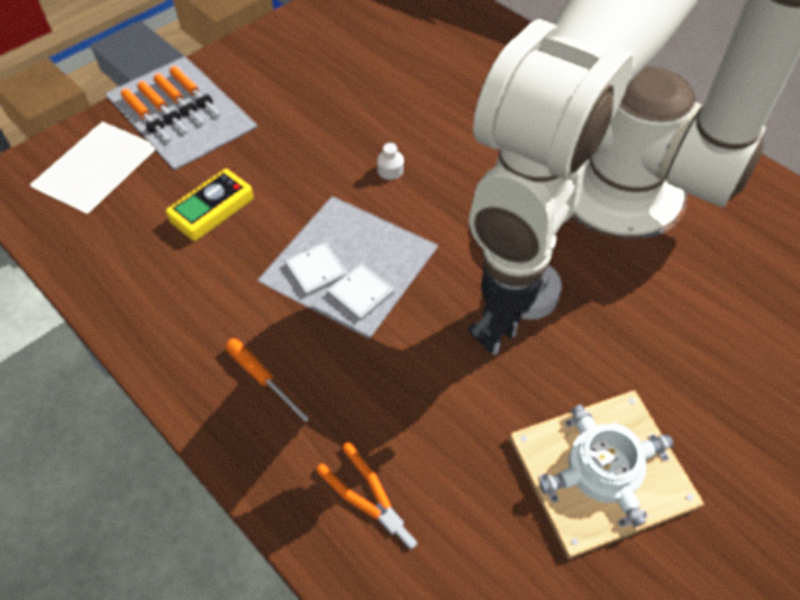

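The plates are at (u,v) = (48,57) and (48,-42) mm in the mat frame, inside the ±80 limit. All connectors are in the box at (605,458), the cover is on the bench, and the bystanders have not moved.

```bash
python3 -c "
from station import bot
print(bot.job_done())"
```

```text
the job is handed in; nothing more can be done
None
```

I handed the job in after about 55 s of robot time: the cover is flat on the bench, all three connectors are in the box, both plates are on the mat at least 20 mm inside the limit, and the bystanders look unmoved; the judge returned no verdict.

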